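# Close up the welding stub bin

### The job

Push the brown bar offcut off the feed tray into the blue stub bin, then close the bin. Its yellow flap is held open by a red prop stay: push the flap a little further open, without forcing it against its stop, until the stay drops away, then ease the flap down against its spring until it is fully shut, never letting it snap down. Be gentle with the bin, and leave the other things on the bench where they are.

Things in the scene. Friction and masses are not known exactly. Their poses are not given: they have to be found in the camera images.
- stubbin: Blue open steel bin fixed to the bench. Origin on the bench; its x points from the front to the flap's hinge at the back, y to the feed tray, z up. Outside x=-65..105 mm, y=-95..95 mm, walls 4 mm, rim 120 mm high (110 on the tray side), floor 4 mm. Nothing stands within 100 mm of its front (-x). The red stay is outside the -y wall, at y=-109..-121 mm.
- tray_mouth (a point): Middle of the inner end of the dark flat feed tray on the bin's +y side, on its top: x=0, y=91, z=118 mm in the bin's axes. The tray top is level and runs 120 mm out from here along bin y, 130 mm wide (bin x) between two guides 12 mm higher and 6 mm thick; both ends are open, this one to the bin.
- flap_hinge_mid (a point): Middle of the flap's hinge line, at the back rim of the bin: x=100, y=0, z=125 mm in the bin's axes. The hinge runs along the bin's y.
- flap_edge (a point): Middle of the flap's free front edge, 210 mm from the hinge. The yellow flap is a sheet 6 mm thick, centred on the plane through hinge and edge, 190 mm wide, with a rolled edge 10 mm thick. Shut, it lies flat, its edge 45 mm in front of the bin's front wall (x=-110, z=125 mm in the bin's axes), so a finger in front of the wall can bear on its underside to the end.
- flap (a joint): Flap angle, rad: 0 shut (flat), grows as it opens upward about the hinge; rigid stop at 1.50. At the start the stay holds it at about 1.30. The spring always pulls it shut: it takes about 6 to 8 N at the free edge to hold it, at any angle, and once off the stay it snaps down if nothing bears on its underside. Readings are noisy.
- stay (a joint): Red prop stay, a bar 180 mm long pivoted on the bin's -y side; its hooked end holds a pin on the flap. 0 = propping. Once the flap is pushed about 0.15 rad (30 mm at its edge) further open than it rests, shortly before its rigid stop, the hook clears and the stay drops by itself within about half a second to 0.62 (down). It does not come back.
- offcut: Loose rust-brown flat steel bar, 100 mm long (its x), 32 mm wide (its y), 10 mm thick, about 0.25 kg, lying flat on the feed tray, roughly along the bin's x. Origin: centre of its underside.
- holder: Bystander: yellow electrode holder, 190 mm long, lying on the bench.
- hammer: Bystander: hammer, 200 mm long, lying on the bench.
- wirebrush: Bystander: brush, 190 mm long, lying on the bench.
- tin: Bystander: green tin, 80 mm across, 100 mm high.
- square: Bystander: red L-shaped welding square, 120 mm by 110 mm, 20 mm high.
- flatbar: Bystander: dark flat bar, 180 by 40 by 8 mm, lying on the bench.
There are look-alikes about, which are no part of the job. There is more than one size of the offcut; the job needs the smallest.

How it is judged:
By the outcome, as a careful person would: the job done as asked, in the order asked, and still so for the second after the job is handed in, with the robot touching nothing.
It also fails if it takes over 72 s, if anything falls off the work surface, if the arm or the gripper's body presses on something with over 40 N, if the wrist force passes 120 N, or if a joint passes its speed limit or range.

### The arm

A 6-joint arm with a two-finger parallel gripper is mounted at the origin on the work surface. World frame = base frame: x ahead of the robot, y to its left, z up, the work surface at z = 0. Lengths are in mm, angles in rad, forces in N, time in s.
With the tool pointing down it reaches from about 275 to 1000 mm from the base axis. Payload 8.4 kg.
Tool frame: the origin (TCP) lies midway between the tips of the shut fingers; the grasp point (between the pads) lies 19 mm behind it; z points along the fingers, x is the direction in which the jaws open and shut, and the axes are right-handed (so a half turn about z gives the same grasp; the last joint's range is limited). The gripper opens to 85 mm and grips with 20 to 120 N. Pads are 22 mm wide; open, the fingers measure 114 mm over their backs; the gripper's body (76 mm by 85 mm) begins 54 mm behind the grasp point. The pads swing forward as they close: fully open they stand 13 mm farther back than shut.
Start: joints at [1.121, 0.353, 1.633, -0, 1.155, -0.002], TCP at [270.614, 563.379, 231.281] pointing down, gripper open.
Joint ranges: [-2.63, 2.63], [-0.92, 2.1], [0.06, 2.66], [-1.3, 4.44], [0, 2.69], [-3.02, 3.02]. Speed limits (rad/s): [2.22, 2.22, 2.79, 3.14, 3.14, 3.14].

### API

Orientations are given as a unit quaternion [x, y, z, w].
In Python, from cell import robot gives the robot as it stands. The module is installed in compiled form; this text tells all that it offers.
- The arm moves only by the tool move_arm, never from a script. Its argument "motion" is a list of rows, each an object with "dp": the shift along the tool's x, y, z in mm, a list of three; "twist": the turn about the tool's z in rad; "claw": the closure, from 0 (fully open) to 1 (shut). A call has 1 to 12 rows; each row is the pose to reach, as a shift and turn from the pose measured when the call began, along the tool's axes at that moment; what a row does not reach only later rows make up. A row lasts 1/10 s, in which the tool goes at most 50 mm and 8.59 degrees, less where a joint would pass 70% of its speed; a pose out of reach is approached as far as the arm can. A call with a gripper value outside its range is refused whole. The fingers move at their own pace and stop on an object; "squeeze" is the grip in N (left out, the last holds). Time passes only in rows, so rows that repeat a pose let the fingers close. It gives the time, the measured TCP pose, the force and the opening at its end, in the units of the state.
- robot.observe(): the state, without advancing time (a new reading comes with each control period).
- robot.read_camera(name): name is "scene" or "top" or "wrist"; returns a dict with "color" (420x560x3 uint8, red, green, blue), "intrinsics" (3x3 intrinsics, pixels), "rvec" (rotation vector, rad) and "tvec" (3), from world to camera coordinates, as OpenCV has them. Camera axes: x right, y down, z forward; pixel columns grow to the right and rows downward; lengths in mm; the calibration is good to about 2 mm. A picture is of the moment at which its call begins. There is no depth.
- robot.job_done(): hands the job in, once; it reports no verdict.
Trained networks look in a picture, given as the dict that the camera call returned (one of the last four; its "shot" number tells which), for a name from the list of things; names that differ only in an ending like _2 or _b are one class to them, and where a whole thing is asked for, a point or a joint stands for the part that bears it (a point fixed in the world has none). Each returns a list of dicts, best first, with "conf" (0 to 1); they miss things now and then, are a little off and sometimes report something else, mostly with a low value. They report only what shows in the picture. A call takes as long as a camera call. They do not tell look-alikes from the thing itself.
- robot.spot_in(picture, thing): "rect" ([left, top, right, bottom] in pixels, round what is visible of it).
- robot.tip_of(picture, thing): "location" ([column, row] in pixels: a listed point, or the origin of a listed thing).
The state is a dict: "clock": time; "q": joint angles; "joint_vel": joint speeds; "joint_torque": joint torques, N m; "ee_pos": TCP position; "eef_rot": TCP orientation; "force": force on the tool from outside, world axes, zero at the start; "ft_torque": the same for the moment, N m; "width": finger opening in mm.
Only numpy, scipy, OpenCV 4.12 (cv2) and the standard library are available. Lean on these libraries where they do the work, as an engineer would, in place of code of your own. Each camera call takes 0.05 s, during which the arm holds its last target.

## Working session

There is one attempt and no reset: what is moved stays moved. The work goes in short steps, Python scripts to look and compute and a tool call to move; the robot and the scene stay as the last step left them, time stands still between calls to the robot, and variables do not carry over. Pictures are saved under pics/ and viewed, and the job is handed in when it is done.

Besides the shell and the picture viewer there is one more tool, called by a JSON object that holds its "api" and its "payload". move_arm: Moves the arm, as the interface text tells. Its arguments: {"type":"object","properties":{"motion":{"type":"array","items":{"type":"object","properties":{"dp":{"type":"array","items":{"type":"number"}},"twist":{"type":"number"},"claw":{"type":"number"}}}},"squeeze":{"type":"number"}},"required":["motion"]}

```bash
mkdir -p pics; ls; cat > h.py <<'E'
import numpy as np, cv2
from cell import robot
def cam(n,fn=None):
    p=robot.read_camera(n)
    if fn: cv2.imwrite('pics/'+fn,cv2.cvtColor(p['color'],cv2.COLOR_RGB2BGR))
    return p
def ray(p,uv):
    R=cv2.Rodrigues(np.array(p['rvec'],float))[0];t=np.array(p['tvec'],float).ravel()
    K=np.array(p['intrinsics'],float)
    d=R.T@np.linalg.inv(K)@np.array([uv[0],uv[1],1.]);c=-R.T@t
    return c,d/np.linalg.norm(d)
def onz(p,uv,z):
    c,d=ray(p,uv);return c+d*(z-c[2])/d[2]
def proj(p,X):
    return cv2.projectPoints(np.array(X,float).reshape(-1,1,3),np.array(p['rvec'],float),np.array(p['tvec'],float),np.array(p['intrinsics'],float),None)[0].reshape(-1,2)
def tri(prs):
    A=np.zeros((3,3));b=np.zeros(3)
    for p,uv in prs:
        c,d=ray(p,uv);M=np.eye(3)-np.outer(d,d);A+=M;b+=M@c
    return np.linalg.solve(A,b)
E
python3 - <<'E'
from h import *
np.set_printoptions(precision=1,suppress=True)
print(robot.observe())
P={n:cam(n,n+'0.png') for n in ('scene','top','wrist')}
for n,p in P.items():
    print(n,'cam at',ray(p,(280,210))[0])
    for th in ('stubbin','tray_mouth','flap_hinge_mid','flap_edge','offcut','stay'):
        try: print(th,[(np.round(d['location']),round(d['conf'],2)) for d in robot.tip_of(p,th)][:4])
        except Exception as e: print(th,e)
        try: print('   rect',[(np.round(d['rect']),round(d['conf'],2)) for d in robot.spot_in(p,th)][:4])
        except Exception as e: print(th,e)
E
```

```text
pics
{'clock': 0.0, 'q': array([ 1.1,  0.4,  1.6,  0. ,  1.2, -0. ]), 'joint_vel': array([-0., -0., -0., -0.,  0.,  0.]), 'joint_torque': array([  0. , -60.5, -34.2,  -0. ,   0. ,   0. ]), 'ee_pos': array([270.4, 562.9, 230.6]), 'eef_rot': array([ 0.8,  0.5, -0. ,  0. ]), 'force': array([ 0.6, -1. ,  0.3]), 'ft_torque': array([ 0., -0.,  0.]), 'width': 85.29095430758044}
scene cam at [1442.6  689.4 1200.8]
stubbin [(array([236., 236.]), 0.64), (array([170., 208.]), 0.44)]
   rect [(array([178., 145., 309., 274.]), 0.77)]
tray_mouth [(array([259., 216.]), 0.93), (array([444., 251.]), 0.48)]
   rect [(array([175., 147., 312., 269.]), 0.57)]
flap_hinge_mid [(array([212., 228.]), 0.77)]
   rect [(array([172., 145., 312., 269.]), 0.61), (array([415., 228., 483., 269.]), 0.48), (array([360., 210., 410., 247.]), 0.33)]
flap_edge [(array([217., 158.]), 0.74)]
   rect [(array([171., 147., 253., 242.]), 0.77), (array([173., 148., 312., 273.]), 0.32)]
offcut [(array([273., 222.]), 0.87), (array([264., 180.]), 0.81), (array([310., 208.]), 0.79)]
   rect [(array([259., 207., 285., 237.]), 0.77), 
[... 608 characters left out ...]
), 0.35)]
   rect [(array([291., 132., 372., 148.]), 0.64)]
offcut [(array([282., 188.]), 0.97), (array([286., 263.]), 0.71), (array([356., 270.]), 0.61)]
   rect [(array([274., 166., 292., 202.]), 0.84), (array([344., 244., 367., 293.]), 0.84), (array([274., 240., 303., 290.]), 0.59)]
stay it knows: flap_edge, flap_hinge_mid, flatbar, hammer, holder, offcut, square, stubbin, tin, tray_mouth, wirebrush
   rect []
wrist cam at [203.5 596.2 372.6]
stubbin []
   rect []
tray_mouth []
   rect []
flap_hinge_mid []
   rect []
flap_edge []
   rect []
offcut []
   rect []
stay it knows: flap_edge, flap_hinge_mid, flatbar, hammer, holder, offcut, square, stubbin, tin, tray_mouth, wirebrush
   rect []
```

View pics/scene0.png

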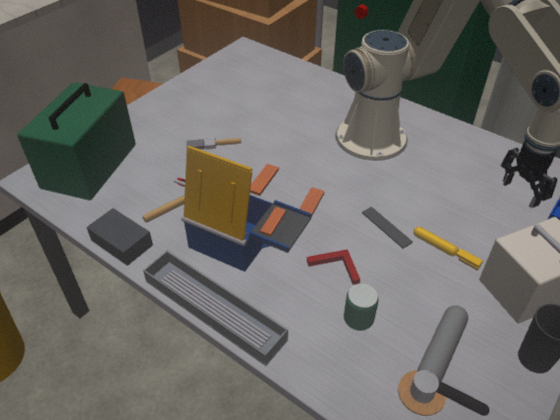

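View pics/top0.png

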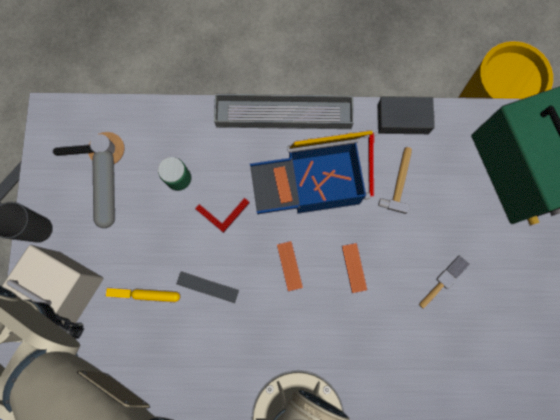

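The bin is at about (325,180) in top, with its hinge on the far side from the robot and the tray on its left. The offcut is on the tray at (282,188). The two other brown bars, at (290,265) and (354,268), lie on the bench. I'll zoom in to fit the bin pose.

```bash
python3 - <<'E'
import cv2
a=cv2.imread('pics/top0.png')[120:225,240:390];cv2.imwrite('pics/topz.png',cv2.resize(a,None,fx=5,fy=5,interpolation=cv2.INTER_CUBIC))
a=cv2.imread('pics/scene0.png')[140:280,165:335];cv2.imwrite('pics/scenez.png',cv2.resize(a,None,fx=4,fy=4,interpolation=cv2.INTER_CUBIC))
E
```

```text
(no output)
```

View pics/topz.png

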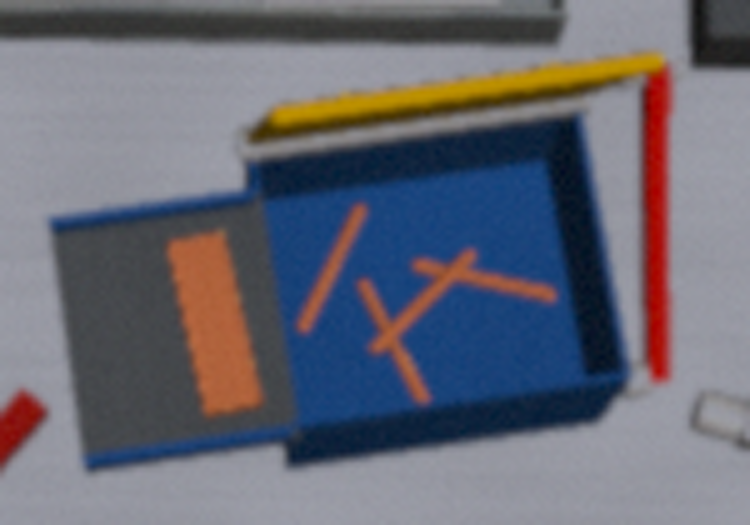

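View pics/scenez.png

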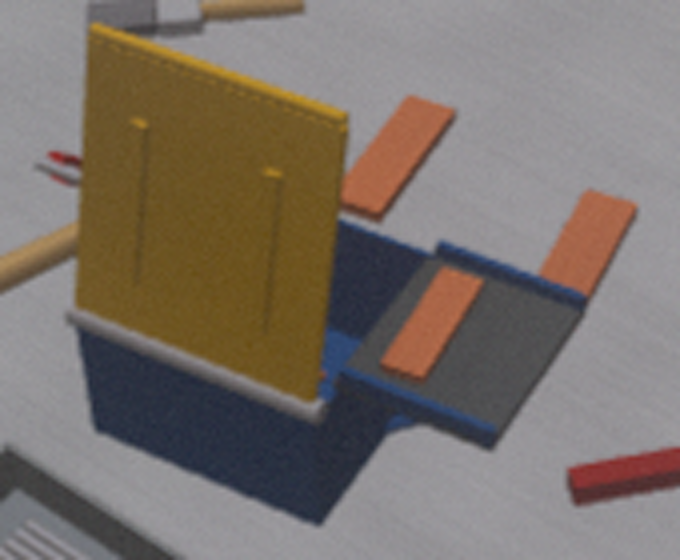

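```bash
cat > fit.py <<'E'
from h import *
from scipy.optimize import least_squares
def bw(X,s):
    X=np.atleast_2d(X);c,n=np.cos(s[2]),np.sin(s[2])
    return np.c_[s[0]+c*X[:,0]-n*X[:,1],s[1]+n*X[:,0]+c*X[:,1],X[:,2]]
def wb(X,s):
    X=np.atleast_2d(X)-[s[0],s[1],0];c,n=np.cos(s[2]),np.sin(s[2])
    return np.c_[c*X[:,0]+n*X[:,1],-n*X[:,0]+c*X[:,1],X[:,2]]
E
python3 - <<'E'
from fit import *
np.set_printoptions(precision=1,suppress=True)
T=cam('top');S=cam('scene')
tp=[((52,218),(71,211,130)),((88,467),(-71,211,130)),((628,375),(-65,-95,120)),((290,465),(-65,95,0))]
sp=[((320,522),(105,95,0)),((97,430),(105,-95,0)),((583,298),(-71,211,130)),((493,437),(71,211,130))]
tu=np.array([a for a,_ in tp])/5+[240,120];su=np.array([a for a,_ in sp])/4+[165,140]
tX=[b for _,b in tp];sX=[b for _,b in sp]
fu=np.array([(92,25),(347,115)])/4+[165,140]
def fl(th,y,r=213):return (100-r*np.cos(th),y,125+r*np.sin(th))
def f(s):
    return np.r_[(proj(T,bw(tX,s))-tu).ravel(),(proj(S,bw(sX,s))-su).ravel(),(proj(S,bw([fl(s[3],-95),fl(s[3],95)],s))-fu).ravel()]
r=least_squares(f,[640,0,0,1.3],x_scale=[10,10,.1,.1]);s=r.x
print(s[:2],np.round(s[2:],4));print(r.fun.reshape(-1,2))
# offcut corners in top on z=128
c=np.array([(168,242),(222,232),(262,405),(207,415)])/5+[240,120]
W=np.array([onz(T,u,128) for u in c]);B=wb(W,s);print(B,B.mean(0))
for u in [(282,188)]: print(wb(onz(T,u,118),s))
for u in [(273,222)]: print(wb(onz(S,u,118),s))
for u in [(286,263),(356,270)]: print(onz(T,u,0),wb(onz(T,u,0),s))
print('red square corner',onz(T,(247,202),20),onz(T,(197,208),20))
for nm in ('tin','square','hammer'):
    for d in robot.spot_in(T,nm)[:1]: print(nm,[wb(onz(T,u,0),s) for u in (d['rect'][:2],d['rect'][2:])])
print(bw([[0,0,0],[0,91,118],[-110,0,125],[44,0,327]],s), robot.observe()['clock'])
E
```

```text
[658.3 -77.6] [0.2 1.3]
[[-1.4 -0.4]
 [-1.2 -0.5]
 [ 0.4 -0.2]
 [-1.   0.5]
 [-0.4  1. ]
 [-1.2 -0.2]
 [ 0.6 -1.6]
 [-0.6 -1.8]
 [-0.7 -0.7]
 [ 0.2 -0.3]]
[[ 46.4 146.  128. ]
 [ 47.5 115.5 128. ]
 [-52.9 109.  128. ]
 [-53.8 139.6 128. ]] [ -3.2 127.5 128. ]
[[ -9.9 131.2 118. ]]
[[ -1.3 128.7 118. ]]
[430.   36.4   0. ] [[-206.2  150.2    0. ]]
[ 412.  -168.7    0. ] [[-258.   -49.1    0. ]]
red square corner [607.3 154.1  20. ] [587.3 301.1  20. ]
tin [array([[169.3, 484.6,   0. ]]), array([[ 50.4, 400. ,   0. ]])]
square [array([[ 24.9, 393.1,   0. ]]), array([[-89.3, 239.1,   0. ]])]
hammer [array([[ 103.9, -172.9,   -0. ]]), array([[-116.1, -241.2,    0. ]])]
[[658.3 -77.6   0. ]
 [643.2  12.2 118. ]
 [549.8 -95.8 125. ]
 [701.6 -70.3 327. ]] 2.05
```

```bash
python3 - <<'E'
from h import *
from scipy.spatial.transform import Rotation as R
o=robot.observe();print(o['clock'],o['ee_pos'],o['eef_rot'],o['force'])
print(np.round(R.from_quat(o['eef_rot']).as_matrix(),3), o['q'])
E
```

```text
2.05 [270.60877083 563.37670255 231.29098874] [8.46459007e-01 5.32453894e-01 2.73396289e-06 6.39843154e-06] [ 0.74585347 -1.49593945 -0.2098465 ]
[[ 0.433  0.901  0.   ]
 [ 0.901 -0.433 -0.   ]
 [-0.     0.    -1.   ]] [ 1.12061277e+00  3.52981427e-01  1.63340370e+00 -1.50277726e-05
  1.15520968e+00 -2.37504802e-03]
```

View pics/wrist0.png

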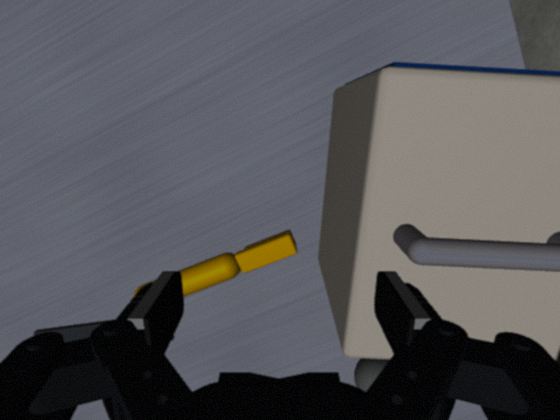

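```bash
cat >> fit.py <<'E'
from scipy.spatial.transform import Rotation as Rn
s0=np.array([658.3,-77.6,0.167])
def st():
    o=robot.observe();Rm=Rn.from_quat(o['eef_rot']).as_matrix();return o,np.array(o['ee_pos']),Rm
def rep():
    o,p,Rm=st()
    np.set_printoptions(precision=3,suppress=True)
    print('t',round(o['clock'],2),'p',p.round(1),'bin',wb(p,s0)[0].round(1),'yaw',np.arctan2(Rm[1,0],Rm[0,0]).round(3),'toolz',Rm[:,2].round(3),'F',np.array(o['force']).round(1),'Fbin',(wb(np.array(o['force'])+[s0[0],s0[1],0],s0)[0]).round(1),'w',round(o['width'],1),'q',np.array(o['q']).round(3))
def dpto(W):
    o,p,Rm=st();return Rm.T@(np.asarray(W,float)-p)
E
python3 - <<'E'
from fit import *
rep()
print(bw([-12,170,300],s0),dpto(bw([-12,170,300],s0)[0]))
print(dpto(bw([-12,170,121],s0)[0]))
E
```

```text
t 2.05 p [270.6 563.4 231.3] bin [-275.8  696.5  231.3] yaw 1.123 toolz [ 0. -0. -1.] F [ 0.7 -1.5 -0.2] Fbin [ 0.5 -1.6 -0.2] w 85.7 q [ 1.121  0.353  1.633 -0.     1.155 -0.002]
[[618.209  88.04  300.   ]] [-277.963  519.142  -68.701]
[-277.963  519.139  110.299]
```

{"api": "move_arm", "payload": {"motion": [{"dp": [0, 0, -50], "claw": 1}, {"dp": [0, 0, -100], "claw": 1}, {"dp": [-25, 45, -100], "twist": 0.1, "claw": 1}, {"dp": [-50, 90, -100], "twist": 0.2, "claw": 1}, {"dp": [-75, 137, -100], "twist": 0.3, "claw": 1}, {"dp": [-98, 182, -100], "twist": 0.4, "claw": 1}, {"dp": [-120, 228, -100], "twist": 0.5, "claw": 1}, {"dp": [-145, 272, -100], "twist": 0.6, "claw": 1}, {"dp": [-168, 316, -100], "twist": 0.7, "claw": 1}, {"dp": [-192, 360, -100], "twist": 0.8, "claw": 1}, {"dp": [-216, 404, -100], "twist": 0.9, "claw": 1}, {"dp": [-240, 448, -100], "twist": 0.955, "claw": 1}], "squeeze": 30}}

```text
invalid input
```

```bash
python3 - <<'E'
from fit import *
rep()
print(dpto(bw([-12,170,300],s0)[0]))
print(dpto(bw([-12,170,121],s0)[0]))
E
```

```text
t 2.05 p [270.6 563.4 231.3] bin [-275.8  696.5  231.3] yaw 1.123 toolz [ 0. -0. -1.] F [ 0.7 -1.5 -0.2] Fbin [ 0.5 -1.6 -0.2] w 85.7 q [ 1.121  0.353  1.633 -0.     1.155 -0.002]
[-277.963  519.142  -68.701]
[-277.963  519.139  110.299]
```

{"api": "move_arm", "payload": {"motion": [{"dp": [0, 0, -50], "twist": 0, "claw": 1}, {"dp": [0, 0, -100], "twist": 0, "claw": 1}, {"dp": [-25, 45, -100], "twist": 0.1, "claw": 1}, {"dp": [-50, 90, -100], "twist": 0.2, "claw": 1}, {"dp": [-75, 137, -100], "twist": 0.3, "claw": 1}, {"dp": [-98, 182, -100], "twist": 0.4, "claw": 1}, {"dp": [-120, 228, -100], "twist": 0.5, "claw": 1}, {"dp": [-145, 272, -100], "twist": 0.6, "claw": 1}, {"dp": [-168, 316, -100], "twist": 0.7, "claw": 1}, {"dp": [-192, 360, -100], "twist": 0.8, "claw": 1}, {"dp": [-216, 404, -100], "twist": 0.9, "claw": 1}, {"dp": [-240, 448, -100], "twist": 0.955, "claw": 1}], "squeeze": 30}}

```text
clock: 3.25
ee_pos: [566.6, 157.9, 331.5]
eef_rot: [0.997, 0.082, 0.0, -0.0]
force: [0.3, 1.0, 0.2]
width: 0.1
```

```bash
python3 - <<'E'
from fit import *
rep()
print(dpto(bw([-12,170,300],s0)[0]))
print(dpto(bw([-12,170,121],s0)[0]))
E
```

```text
t 3.25 p [566.6 157.9 331.5] bin [-51.3 247.5 331.5] yaw 0.164 toolz [ 0.  0. -1.] F [0.3 1.  0.2] Fbin [0.4 0.9 0.2] w 0.1 q [0.269 0.216 1.595 0.    1.33  0.105]
[39.511 77.382 31.522]
[ 39.43   77.407 210.522]
```

{"api": "move_arm", "payload": {"motion": [{"dp": [20, 38, 30], "twist": 0, "claw": 1}, {"dp": [39, 77, 60], "twist": 0, "claw": 1}, {"dp": [39, 77, 100], "twist": 0, "claw": 1}, {"dp": [39, 77, 100], "twist": 0, "claw": 1}]}}

```text
clock: 3.65
ee_pos: [614.8, 86.4, 225.9]
eef_rot: [0.997, 0.081, -0.005, 0.0]
force: [-0.6, 0.2, -0.4]
width: -0.2
```

```bash
python3 - <<'E'
from fit import *
rep()
for n in ('wrist','top'): 
    p=cam(n,n+'1.png')
    # overlay expected
    im=cv2.imread('pics/%s1.png'%n)
    for X in [(65,91,118),(-65,91,118),(65,211,118),(-65,211,118),(-65,-91,120),(-61,91,110),(105,-95,120)]:
        u=proj(p,bw(X,s0))[0];cv2.circle(im,tuple(int(v) for v in u),3,(0,255,0),1)
    cv2.imwrite('pics/%s1b.png'%n,im)
print(dpto(bw([-12,170,121],s0)[0]))
E
```

```text
t 3.65 p [614.8  86.4 225.9] bin [-15.6 169.  225.9] yaw 0.162 toolz [-0.009 -0.001 -1.   ] F [-0.6  0.2 -0.4] Fbin [-0.5  0.3 -0.4] w -0.2 q [ 0.137  0.356  1.641  0.     1.153 -0.025]
[  1.034   0.726 110.668]
```

View pics/wrist1b.png

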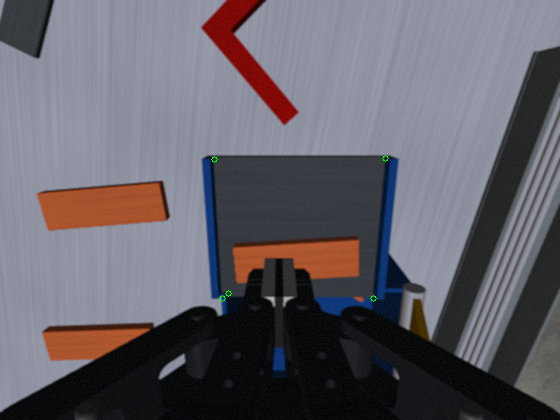

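View pics/top1b.png

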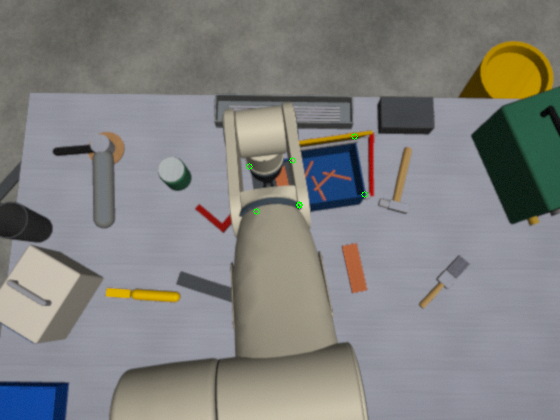

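Tray corners line up with the wrist image, and the offcut is at (297,260). The top view shows how bulky the wrist is, so I'll check it against the flap in the scene view.

```bash
python3 - <<'E'
from fit import *
p=cam('scene','scene1.png')
W=[wb(onz(robot.read_camera('wrist'),u,128),s0)[0] for u in ((235,248),(358,240),(358,277),(236,282))]
print(np.array(W).round(1))
E
```

```text
[[-47.  141.4 128. ]
 [ 53.6 148.1 128. ]
 [ 56.3 114.7 128. ]
 [-46.6 110.2 128. ]]
```

View pics/scene1.png

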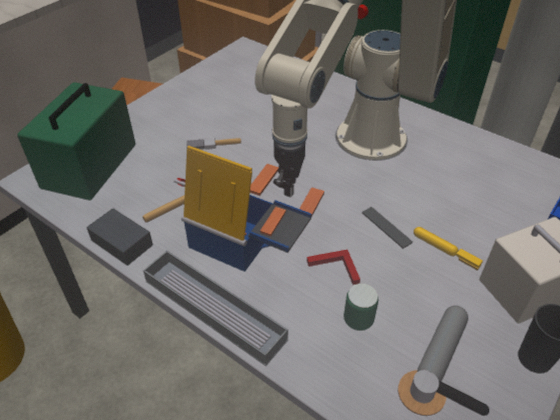

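```bash
python3 - <<'E'
from fit import *
p=cam('scene')
o,P,R=st()
for h in (0,50,100,150,200,250,300,350,400,450): print(h,proj(p,P+[0,0,h])[0].round(0), proj(p,P+[0,50,h])[0].round(0))
E
```

```text
0 [289. 194.] [305. 202.]
50 [289. 180.] [306. 188.]
100 [290. 164.] [306. 173.]
150 [290. 148.] [307. 157.]
200 [290. 131.] [308. 140.]
250 [290. 113.] [309. 121.]
300 [291.  94.] [310. 102.]
350 [291.  74.] [310.  82.]
400 [292.  53.] [311.  61.]
450 [292.  30.] [313.  38.]
```

{"api": "move_arm", "payload": {"motion": [{"dp": [3, 1, 40], "twist": 0, "claw": 1}, {"dp": [3, 1, 80], "twist": 0, "claw": 1}, {"dp": [3, 1, 100], "twist": 0, "claw": 1}, {"dp": [3, 1, 107], "twist": 0, "claw": 1}, {"dp": [3, 1, 110], "twist": 0, "claw": 1}, {"dp": [3, 1, 110], "twist": 0, "claw": 1}]}}

```text
clock: 4.65
ee_pos: [622.5, 89.1, 124.6]
eef_rot: [0.997, 0.083, 0.003, -0.0]
force: [0.9, -0.2, 0.8]
width: 0.1
```

```bash
python3 - <<'E'
from fit import *
rep()
p=cam('wrist','wrist2.png')
print(dpto(bw([-10,170,121],s0)[0]),dpto(bw([-10,99,121],s0)[0]))
E
```

```text
t 4.65 p [622.5  89.1 124.6] bin [ -7.6 170.3 124.6] yaw 0.165 toolz [ 0.005  0.001 -1.   ] F [ 0.9 -0.2  0.8] Fbin [ 0.9 -0.4  0.8] w 0.1 q [ 0.14   0.47   1.716  0.     0.95  -0.026]
[-2.61   0.238  3.932] [-2.492 71.238  3.927]
```

View pics/wrist2.png

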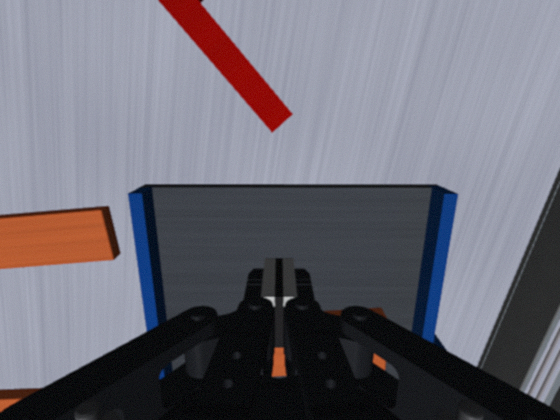

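{"api": "move_arm", "payload": {"motion": [{"dp": [-2, 8, 2], "twist": 0, "claw": 1}, {"dp": [-2, 16, 2], "twist": 0, "claw": 1}, {"dp": [-2, 24, 2], "twist": 0, "claw": 1}, {"dp": [-2, 32, 2], "twist": 0, "claw": 1}, {"dp": [-2, 40, 2], "twist": 0, "claw": 1}]}}

```text
clock: 5.2
ee_pos: [627.6, 48.6, 123.2]
eef_rot: [0.997, 0.082, 0.003, -0.0]
force: [0.1, 2.5, 2.4]
width: -0.1
```

```bash
python3 - <<'E'
from fit import *
rep()
p=cam('wrist','wrist3.png');cam('scene','scene3.png')
a=cv2.imread('pics/scene3.png')[60:280,150:350];cv2.imwrite('pics/scene3z.png',cv2.resize(a,None,fx=2.7,fy=2.7,interpolation=cv2.INTER_CUBIC))
E
```

```text
t 5.2 p [627.6  48.6 123.2] bin [ -9.3 129.5 123.2] yaw 0.165 toolz [ 0.006  0.001 -1.   ] F [0.1 2.5 2.4] Fbin [0.5 2.5 2.4] w -0.1 q [ 0.074  0.472  1.716  0.001  0.947 -0.091]
```

View pics/scene3z.png

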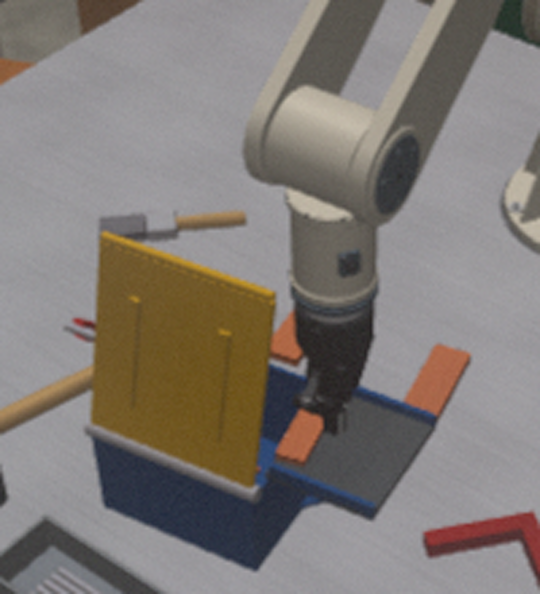

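View pics/wrist3.png

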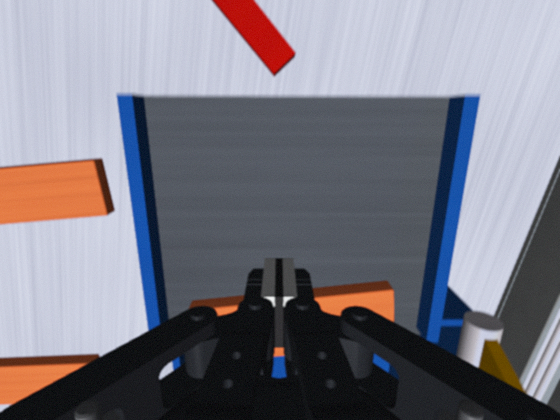

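{"api": "move_arm", "payload": {"motion": [{"dp": [0, 8, 1], "twist": 0, "claw": 1}, {"dp": [0, 16, 1], "twist": 0, "claw": 1}, {"dp": [0, 24, 1], "twist": 0, "claw": 1}, {"dp": [0, 31, 1], "twist": 0, "claw": 1}, {"dp": [0, 31, 1], "twist": 0, "claw": 1}, {"dp": [0, 31, 1], "twist": 0, "claw": 1}]}}

```text
clock: 5.9
ee_pos: [632.6, 16.9, 121.8]
eef_rot: [0.997, 0.082, 0.003, 0.0]
force: [-0.4, 0.3, -0.5]
width: 0.0
```

```bash
python3 - <<'E'
from fit import *
rep()
p=cam('wrist','wrist4.png');cam('scene','scene4.png')
a=cv2.imread('pics/scene4.png')[60:280,150:350];cv2.imwrite('pics/scene4z.png',cv2.resize(a,None,fx=2.7,fy=2.7,interpolation=cv2.INTER_CUBIC))
E
```

```text
t 5.9 p [632.6  16.9 121.8] bin [ -9.7  97.5 121.8] yaw 0.164 toolz [ 0.005  0.    -1.   ] F [-0.4  0.3 -0.5] Fbin [-0.3  0.4 -0.5] w 0.0 q [ 0.024  0.479  1.709  0.     0.948 -0.14 ]
```

View pics/scene4z.png

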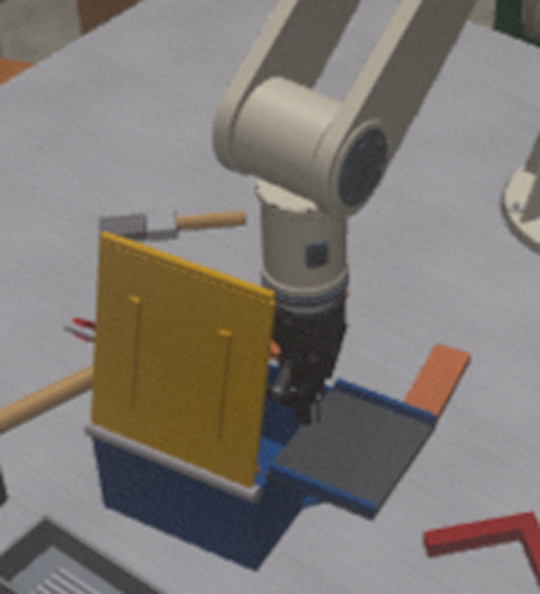

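View pics/wrist4.png

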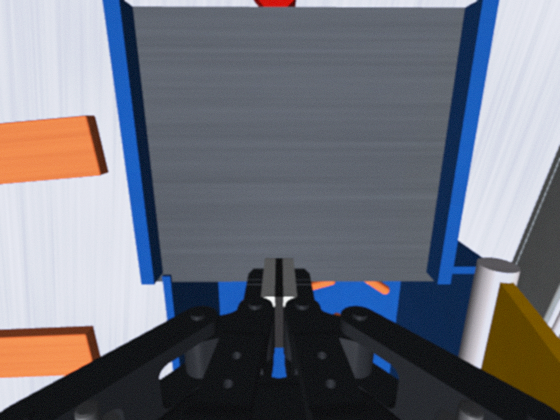

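```bash
python3 - <<'E'
import numpy as np
D=[(.35298,1.63340,np.hypot(270.609,563.377),231.29),(.216,1.595,np.hypot(566.6,157.9),331.5),(.470,1.716,np.hypot(622.5,89.1),124.6),(.479,1.709,np.hypot(632.6,16.9),121.8)]
A=[];b=[]
for q2,q3,r,z in D:
    A+= [[1,0,np.sin(q2),np.sin(q2+q3)],[0,1,np.cos(q2),np.cos(q2+q3)]];b+=[r,z]
x,res,_,_=np.linalg.lstsq(np.array(A),np.array(b),rcond=None);print(x,np.array(A)@x-b)
E
```

```text
[ 10.60196379 -28.9022425  487.40441951 487.19615605] [-0.17634207  0.46931366  0.08268474 -0.22804294  0.36813981 -0.12093442
 -0.27448249 -0.1203363 ]
```

{"api": "move_arm", "payload": {"motion": [{"dp": [-15, 0, -30], "twist": 0, "claw": 1}, {"dp": [-40, 0, -70], "twist": 0, "claw": 1}, {"dp": [-75, 0, -110], "twist": 0, "claw": 1}, {"dp": [-115, 10, -150], "twist": 0, "claw": 1}, {"dp": [-150, 20, -190], "twist": 0, "claw": 1}, {"dp": [-190, 30, -220], "twist": 0, "claw": 1}, {"dp": [-190, 30, -220], "twist": 0, "claw": 1}]}}

```text
clock: 6.7
ee_pos: [447.3, -44.1, 344.2]
eef_rot: [0.997, 0.082, 0.005, 0.001]
force: [-0.2, 0.4, -1.2]
width: -0.0
```

```bash
python3 - <<'E'
from fit import *
rep()
cam('top','top5.png')
cam('scene','scene5.png')
a=cv2.imread('pics/top5.png')[100:310,180:420];cv2.imwrite('pics/top5z.png',cv2.resize(a,None,fx=3,fy=2.8,interpolation=cv2.INTER_CUBIC))
E
```

```text
t 6.7 p [447.3 -44.1 344.2] bin [-202.5   68.1  344.2] yaw 0.164 toolz [ 0.01  -0.001 -1.   ] F [-0.2  0.4 -1.2] Fbin [-0.1  0.4 -1.2] w -0.0 q [-0.102 -0.035  1.847  0.     1.32  -0.266]
```

View pics/top5z.png

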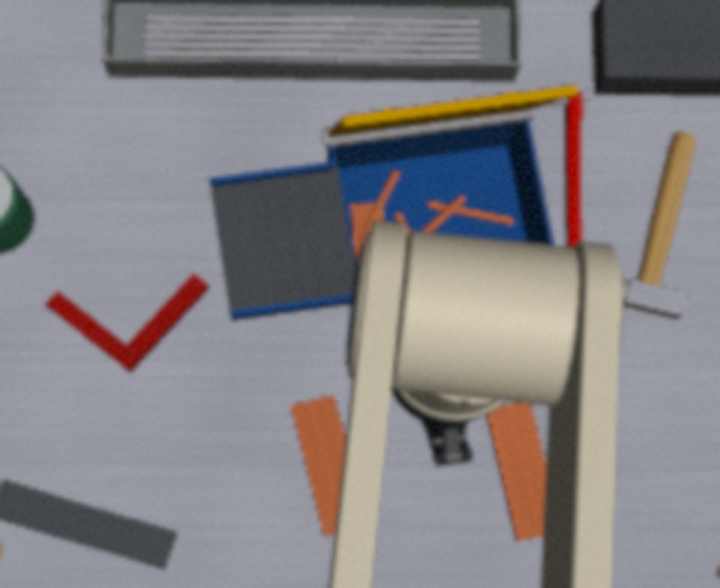

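The offcut is now in the bin, at about (362,225) in the zoomed picture. Next I need to know what the arm does with the tool orientation at the edge of its reach. I'll test that in free space, well above everything.

{"api": "move_arm", "payload": {"motion": [{"dp": [30, 0, -40], "twist": 0, "claw": 1}, {"dp": [60, 0, -80], "twist": 0, "claw": 1}, {"dp": [100, 0, -120], "twist": 0, "claw": 1}, {"dp": [140, 0, -155], "twist": 0, "claw": 1}, {"dp": [180, 0, -190], "twist": 0, "claw": 1}, {"dp": [215, 0, -225], "twist": 0, "claw": 1}, {"dp": [250, 0, -260], "twist": 0, "claw": 1}, {"dp": [285, 0, -295], "twist": 0, "claw": 1}, {"dp": [320, 0, -330], "twist": 0, "claw": 1}, {"dp": [355, 0, -365], "twist": 0, "claw": 1}, {"dp": [390, 0, -400], "twist": 0, "claw": 1}]}}

```text
clock: 7.9
ee_pos: [774.8, 13.2, 683.3]
eef_rot: [0.997, 0.082, 0.011, 0.001]
force: [2.1, -0.8, 0.6]
width: 0.5
```

```bash
python3 - <<'E'
from fit import *
rep()
E
```

```text
t 7.9 p [774.8  13.2 683.3] bin [130.   70.2 683.3] yaw 0.164 toolz [ 0.023  0.    -1.   ] F [ 2.1 -0.8  0.6] Fbin [ 2.  -1.2  0.6] w 0.5 q [ 0.015  0.713  0.088  0.     2.318 -0.149]
```

{"api": "move_arm", "payload": {"motion": [{"dp": [35, 0, -35], "twist": 0, "claw": 1}, {"dp": [70, 0, -70], "twist": 0, "claw": 1}, {"dp": [100, 0, -100], "twist": 0, "claw": 1}, {"dp": [130, 0, -130], "twist": 0, "claw": 1}, {"dp": [130, 0, -130], "twist": 0, "claw": 1}]}}

```text
clock: 8.4
ee_pos: [767.4, 26.4, 703.1]
eef_rot: [0.996, 0.082, 0.026, 0.001]
force: [0.4, 0.2, 0.0]
width: 0.0
```

```bash
python3 - <<'E'
from fit import *
rep()
E
```

```text
t 8.4 p [767.4  26.4 703.1] bin [124.9  84.4 703.1] yaw 0.165 toolz [ 0.052  0.002 -0.999] F [0.4 0.2 0. ] Fbin [0.4 0.1 0. ] w 0.0 q [ 0.033  0.702  0.06  -0.     2.328 -0.133]
```

{"api": "move_arm", "payload": {"motion": [{"dp": [100, 0, 0], "twist": 0, "claw": 1}, {"dp": [300, 0, 0], "twist": 0, "claw": 1}, {"dp": [400, 0, 0], "twist": 0, "claw": 1}, {"dp": [500, 0, 0], "twist": 0, "claw": 1}]}}

```text
clock: 8.8
ee_pos: [847.8, 50.9, 625.3]
eef_rot: [0.996, 0.083, 0.041, 0.002]
force: [0.1, -0.4, 0.8]
width: -0.2
```

```bash
python3 - <<'E'
from fit import *
rep()
E
```

```text
t 8.8 p [847.8  50.9 625.3] bin [208.2  95.2 625.3] yaw 0.166 toolz [ 0.082  0.003 -0.997] F [ 0.1 -0.4  0.8] Fbin [ 0.  -0.4  0.8] w -0.2 q [ 0.059  0.802  0.059 -0.002  2.199 -0.108]
```

{"api": "move_arm", "payload": {"motion": [{"dp": [200, 0, -150], "twist": 0, "claw": 1}]}}

```text
clock: 8.9
ee_pos: [854.8, 55.4, 626.6]
eef_rot: [0.995, 0.083, 0.053, 0.002]
force: [0.8, -0.2, -1.2]
width: 0.1
```

```bash
python3 - <<'E'
from fit import *
rep()
E
```

```text
t 8.9 p [854.8  55.4 626.6] bin [215.8  98.5 626.6] yaw 0.166 toolz [ 0.105  0.005 -0.994] F [ 0.8 -0.2 -1.2] Fbin [ 0.8 -0.4 -1.2] w 0.1 q [ 0.064  0.799  0.063 -0.002  2.174 -0.103]
```

{"api": "move_arm", "payload": {"motion": [{"dp": [200, 0, -150], "twist": 0, "claw": 1}, {"dp": [200, 0, -150], "twist": 0, "claw": 1}, {"dp": [200, 0, -150], "twist": 0, "claw": 1}, {"dp": [200, 0, -150], "twist": 0, "claw": 1}, {"dp": [200, 0, -150], "twist": 0, "claw": 1}, {"dp": [200, 0, -150], "twist": 0, "claw": 1}]}}

```text
clock: 9.5
ee_pos: [856.2, 69.0, 641.7]
eef_rot: [0.994, 0.082, 0.072, 0.002]
force: [-0.5, 0.3, 1.3]
width: -0.2
```

```bash
python3 - <<'E'
from fit import *
rep()
E
```

```text
t 9.5 p [856.2  69.  641.7] bin [219.5 111.6 641.7] yaw 0.167 toolz [ 0.144  0.008 -0.99 ] F [-0.5  0.3  1.3] Fbin [-0.4  0.4  1.3] w -0.2 q [ 0.08   0.785  0.059 -0.004  2.154 -0.088]
```

{"api": "move_arm", "payload": {"motion": [{"dp": [200, 30, -150], "twist": 0, "claw": 1}, {"dp": [200, 30, -150], "twist": 0, "claw": 1}]}}

```text
clock: 9.7
ee_pos: [861.6, 64.8, 654.2]
eef_rot: [0.992, 0.082, 0.093, 0.002]
force: [0.9, 0.2, 1.3]
width: -0.2
```

{"api": "move_arm", "payload": {"motion": [{"dp": [200, 30, -150], "twist": 0, "claw": 1}, {"dp": [200, 30, -150], "twist": 0, "claw": 1}]}}

```text
clock: 9.9
ee_pos: [865.1, 60.8, 669.5]
eef_rot: [0.99, 0.082, 0.114, 0.003]
force: [-1.6, 0.6, 0.2]
width: 0.5
```

{"api": "move_arm", "payload": {"motion": [{"dp": [200, 30, -150], "twist": 0, "claw": 1}, {"dp": [200, 30, -150], "twist": 0, "claw": 1}]}}

```text
clock: 10.1
ee_pos: [867.3, 57.2, 686.4]
eef_rot: [0.988, 0.082, 0.134, 0.003]
force: [-0.3, -0.2, 0.4]
width: -0.1
```

```bash
python3 - <<'E'
from fit import *
rep()
E
```

```text
t 10.1 p [867.3  57.2 686.4] bin [228.5  98.2 686.4] yaw 0.169 toolz [ 0.266  0.016 -0.964] F [-0.3 -0.2  0.4] Fbin [-0.3 -0.2  0.4] w -0.1 q [ 0.065  0.74   0.058 -0.001  2.074 -0.101]
```

{"api": "move_arm", "payload": {"motion": [{"dp": [200, 30, -100], "twist": 0, "claw": 1}, {"dp": [200, 30, -100], "twist": 0, "claw": 1}]}}

```text
clock: 10.3
ee_pos: [878.3, 54.1, 693.9]
eef_rot: [0.984, 0.081, 0.155, 0.003]
force: [0.5, -0.1, -0.8]
width: 0.3
```

{"api": "move_arm", "payload": {"motion": [{"dp": [200, 30, -100], "twist": 0, "claw": 1}, {"dp": [200, 30, -100], "twist": 0, "claw": 1}]}}

```text
clock: 10.5
ee_pos: [887.6, 51.1, 702.9]
eef_rot: [0.981, 0.081, 0.176, 0.004]
force: [-0.7, -0.9, 0.4]
width: 0.0
```

{"api": "move_arm", "payload": {"motion": [{"dp": [200, 30, -100], "twist": 0, "claw": 1}, {"dp": [200, 30, -100], "twist": 0, "claw": 1}]}}

```text
clock: 10.7
ee_pos: [894.6, 48.2, 715.3]
eef_rot: [0.977, 0.081, 0.197, 0.004]
force: [-0.8, 0.1, -0.2]
width: 0.2
```

{"api": "move_arm", "payload": {"motion": [{"dp": [200, 30, -100], "twist": 0, "claw": 1}, {"dp": [200, 30, -100], "twist": 0, "claw": 1}]}}

```text
clock: 10.9
ee_pos: [899.8, 45.4, 730.3]
eef_rot: [0.973, 0.08, 0.218, 0.005]
force: [0.0, 0.7, 0.1]
width: 0.1
```

{"api": "move_arm", "payload": {"motion": [{"dp": [200, 30, -100], "twist": 0, "claw": 1}, {"dp": [200, 30, -100], "twist": 0, "claw": 1}]}}

```text
clock: 11.1
ee_pos: [902.8, 42.8, 747.8]
eef_rot: [0.968, 0.08, 0.24, 0.006]
force: [0.7, 0.5, 0.2]
width: 0.2
```

```bash
python3 - <<'E'
from fit import *
rep()
E
```

```text
t 11.1 p [902.8  42.8 747.8] bin [261.2  78.  747.8] yaw 0.178 toolz [ 0.465  0.027 -0.885] F [0.7 0.5 0.2] Fbin [0.7 0.3 0.2] w 0.2 q [ 0.043  0.695  0.059  0.007  1.904 -0.117]
```

```bash
cat > kin.py <<'E'
import numpy as np
# q2,q3,q5,x,y,z
D=np.array([(.35298,1.63340,1.15521,270.609,563.377,231.29),(.216,1.595,1.33,566.6,157.9,331.5),(.470,1.716,.95,622.5,89.1,124.6),(.479,1.709,.948,632.6,16.9,121.8),
(.713,.088,2.318,774.8,13.2,683.3),(.702,.060,2.328,767.4,26.4,703.1),(.785,.059,2.154,856.2,69,641.7),(.740,.058,2.074,867.3,57.2,686.4),(.695,.059,1.904,902.8,42.8,747.8)])
A=[];b=[]
for q2,q3,q5,x,y,z in D:
    s=q2+q3;e=s+q5
    A+=[[1,0,np.sin(q2),np.cos(q2),np.sin(s),np.cos(s),np.sin(e)],[0,1,np.cos(q2),-np.sin(q2),np.cos(s),-np.sin(s),np.cos(e)]];b+=[np.hypot(x,y),z]
x,res,rk,sv=np.linalg.lstsq(np.array(A),np.array(b),rcond=None)
if __name__=='__main__':
    np.set_printoptions(precision=2,suppress=True);print(x,rk,sv);print(np.array(A)@x-b)
E
python3 kin.py
```

```text
[  0.48 294.13 567.61  -0.49 494.41  58.62 342.49] 7 [5.73 4.9  1.72 1.72 0.35 0.19 0.17]
[-0.09 -0.1  -0.06  0.11  0.11  0.12  0.01 -0.15  0.03  0.1   0.19 -0.07
 -0.2   0.05 -0.21  0.3   0.22 -0.34]
```

```bash
cat >> kin.py <<'E'
_,h,L1,_,L2,o2,d=x
L2e=np.hypot(L2,o2);g=np.arctan2(o2,L2)
def ik(r,z,phi):
    wr=r-d*np.sin(phi);wz=z+d*np.cos(phi)-h
    R=np.hypot(wr,wz);c=(R*R-L1*L1-L2e*L2e)/(2*L1*L2e)
    if abs(c)>1:return None
    k=np.arccos(c);q3=k-g
    q2=np.arctan2(wr,wz)-np.arctan2(L2e*np.sin(k),L1+L2e*np.cos(k))
    return np.array([q2,q3,np.pi-phi-q2-q3])
E
python3 - <<'E'
from kin import *
np.set_printoptions(precision=2,suppress=True)
print(ik(625,231.3,0))
for phi in (.3,.4,.485,.55,.6):
    for r,z in ((560,100),(545,100),(545,120),(600,250),(680,330),(720,330)): print(phi,r,z,ik(r,z,phi))
E
```

```text
[0.35 1.63 1.16]
0.3 560 100 [0.31 2.1  0.43]
0.3 545 100 [0.29 2.13 0.42]
0.3 545 120 [0.25 2.12 0.47]
0.3 600 250 [0.15 1.89 0.8 ]
0.3 680 330 [0.21 1.64 0.99]
0.3 720 330 [0.28 1.55 1.01]
0.4 560 100 [0.29 2.17 0.28]
0.4 545 100 [0.27 2.2  0.26]
0.4 545 120 [0.23 2.19 0.32]
0.4 600 250 [0.11 1.97 0.66]
0.4 680 330 [0.17 1.72 0.86]
0.4 720 330 [0.23 1.64 0.87]
0.485 560 100 [0.29 2.23 0.14]
0.485 545 100 [0.27 2.26 0.13]
0.485 545 120 [0.22 2.25 0.18]
0.485 600 250 [0.08 2.03 0.54]
0.485 680 330 [0.13 1.79 0.74]
0.485 720 330 [0.2  1.71 0.75]
0.55 560 100 [0.29 2.28 0.03]
0.55 545 100 [0.27 2.31 0.01]
0.55 545 120 [0.22 2.3  0.07]
0.55 600 250 [0.07 2.08 0.44]
0.55 680 330 [0.11 1.84 0.64]
0.55 720 330 [0.18 1.76 0.66]
0.6 560 100 [ 0.29  2.31 -0.06]
0.6 545 100 [ 0.28  2.34 -0.08]
0.6 545 120 [ 0.23  2.33 -0.02]
0.6 600 250 [0.06 2.12 0.37]
0.6 680 330 [0.1  1.88 0.57]
0.6 720 330 [0.16 1.8  0.58]
```

```bash
python3 - <<'E'
from fit import *
rep()
print(dpto(bw([-100,60,420],s0)[0]))
E
```

```text
t 11.1 p [902.8  42.8 747.8] bin [261.2  78.  747.8] yaw 0.178 toolz [ 0.465  0.027 -0.885] F [0.7 0.5 0.2] Fbin [0.7 0.3 0.2] w 0.2 q [ 0.043  0.695  0.059  0.007  1.904 -0.117]
[-472.016    7.089  123.928]
```

{"api": "move_arm", "payload": {"motion": [{"dp": [-30, 0, 8], "twist": 0, "claw": 1}, {"dp": [-70, 1, 18], "twist": -0.14, "claw": 1}, {"dp": [-112, 1, 28], "twist": -0.28, "claw": 1}, {"dp": [-155, 2, 40], "twist": -0.42, "claw": 1}, {"dp": [-200, 3, 52], "twist": -0.56, "claw": 1}, {"dp": [-245, 4, 64], "twist": -0.7, "claw": 1}, {"dp": [-290, 5, 76], "twist": -0.84, "claw": 1}, {"dp": [-335, 5, 88], "twist": -0.98, "claw": 1}, {"dp": [-380, 6, 100], "twist": -1.12, "claw": 1}, {"dp": [-425, 6, 112], "twist": -1.26, "claw": 1}, {"dp": [-460, 7, 121], "twist": -1.4, "claw": 1}, {"dp": [-472, 7, 124], "twist": -1.54, "claw": 1}]}}

```text
clock: 12.3
ee_pos: [545.6, -35.2, 416.6]
eef_rot: [0.645, 0.726, 0.168, 0.168]
force: [0.4, -0.2, 0.4]
width: 0.1
```

```bash
python3 - <<'E'
from fit import *
rep()
o,p,R=st();print(R)
E
```

```text
t 12.3 p [545.6 -35.2 416.6] bin [-104.1   60.5  416.6] yaw 1.682 toolz [ 0.461  0.027 -0.887] F [ 0.4 -0.2  0.4] Fbin [ 0.4 -0.2  0.4] w 0.1 q [-0.118 -0.158  1.884  0.1    0.943 -1.846]
[[-0.111  0.88   0.461]
 [ 0.993  0.111  0.027]
 [-0.028  0.461 -0.887]]
```

```bash
cat >> fit.py <<'E'
def axes_bin():
    o,p,Rm=st();c,n=np.cos(s0[2]),np.sin(s0[2]);B=np.array([[c,n,0],[-n,c,0],[0,0,1.]])
    return p,Rm,B
def tcp_for(th,f=25,y=55,half=11.,clear=0.):
    p,Rm,B=axes_bin();a=B@Rm[:,2];nf=B@Rm[:,1]
    phi=np.arctan2(a[0],-a[2]);a2=np.array([np.sin(phi),-np.cos(phi)]);n2=np.array([np.cos(phi),np.sin(phi)])
    E=np.array([100-210*np.cos(th),125+210*np.sin(th)])
    t=max(5.,(3-f*np.cos(th+phi))/np.sin(th+phi))+clear
    C=E+f*a2-t*n2-half*n2
    return bw([C[0],y,C[1]],s0)[0]
def th_scene(p=None):
    # pixels of flap_edge mid by network -> angle
    p=p or cam('scene');out=[]
    from scipy.optimize import minimize_scalar
    for d in robot.tip_of(p,'flap_edge')[:1]:
        u=np.array(d['location']);g=lambda th:np.sum((proj(p,bw([100-210*np.cos(th),0,125+210*np.sin(th)],s0))[0]-u)**2)
        r=minimize_scalar(g,bounds=(-.1,1.6),method='bounded');out.append((round(r.x,3),round(r.fun**.5,1),round(d['conf'],2)))
    return out
E
python3 - <<'E'
from fit import *
np.set_printoptions(precision=1,suppress=True)
for n in('scene','top'): print(th_scene(cam(n,n+'6.png')))
cam('wrist','wrist6.png')
for th,cl in ((1.3,60),(1.3,15),(1.3,0),(1.4,0),(1.45,0),(1.2,0),(1,0),(.8,0),(.5,0),(.2,0),(0,0)):
    W=tcp_for(th,clear=cl);print(th,cl,W,wb(W,s0)[0],dpto(W))
a=cv2.imread('pics/scene6.png')[60:280,150:350];cv2.imwrite('pics/scene6z.png',cv2.resize(a,None,fx=2.7,fy=2.7,interpolation=cv2.INTER_CUBIC))
E
```

```text
[(np.float64(1.35), np.float64(2.3), 0.96)]
[(np.float64(1.28), np.float64(2.7), 0.57)]
1.3 60 [634.5 -25.8 268.2] [-14.9  55.  268.2] [  4.3   2.5 175. ]
1.3 15 [673.8 -19.2 289.2] [ 24.9  55.  289.2] [  6.3  47.4 175. ]
1.3 0 [686.8 -17.  296.1] [ 38.2  55.  296.1] [  7.   62.4 175. ]
1.4 0 [704.6 -14.  299.5] [ 56.2  55.  299.5] [  8.1  79.9 180.4]
1.45 0 [713.6 -12.5 300.3] [ 65.3  55.  300.3] [  8.6  88.3 183.9]
1.2 0 [669.5 -19.9 290.7] [ 20.6  55.  290.7] [  6.   44.4 171.6]
1 0 [633.4 -26.  272.1] [-16.   55.  272.1] [  4.1   3.3 171. ]
0.8 0 [601.  -31.5 246.1] [-48.8  55.  246.1] [  2.6 -37.8 178.7]
0.5 0 [563.6 -37.8 196.1] [-86.8  55.  196.1] [  1.4 -94.7 205.2]
0.2 0 [542.3 -41.4 137.1] [-108.3   55.   137.1] [   1.5 -141.3  247.3]
0 0 [538.2 -42.1  95.4] [-112.5   55.    95.4] [   2.2 -164.5  282.2]
```

View pics/scene6z.png

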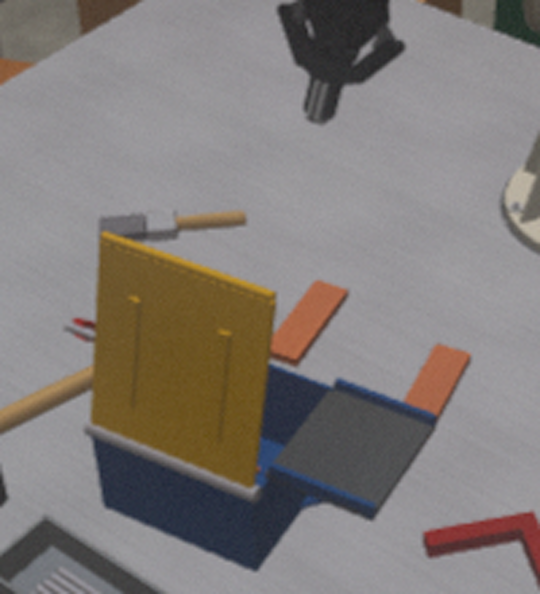

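View pics/wrist6.png

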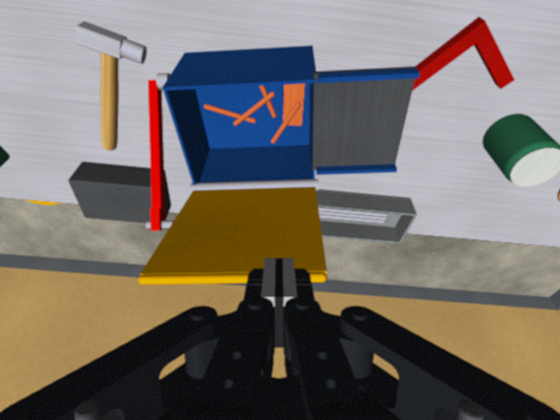

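```bash
python3 - <<'E'
from fit import *
p=cam('wrist','wrist7.png');im=cv2.resize(cv2.imread('pics/wrist7.png'),None,fx=1.42,fy=1.42)
def dot(X,c):
    u=proj(p,bw(X,s0))[0]*1.42;cv2.circle(im,tuple(int(round(v)) for v in u),3,c,1)
for X in [(71,211,130),(-71,211,130),(-71,95,130),(71,95,130),(-65,-95,120),(-65,91,120),(105,-95,120),(-65,-95,0),(100,95,125),(100,-95,125)]: dot(X,(0,255,0))
for th,c in((1.25,(255,0,255)),(1.3,(255,255,255)),(1.35,(0,0,0))):
    for y in(-95,95): dot((100-213*np.cos(th),y,125+213*np.sin(th)),c)
cv2.imwrite('pics/wrist7b.png',im)
E
```

```text
(no output)
```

View pics/wrist7b.png

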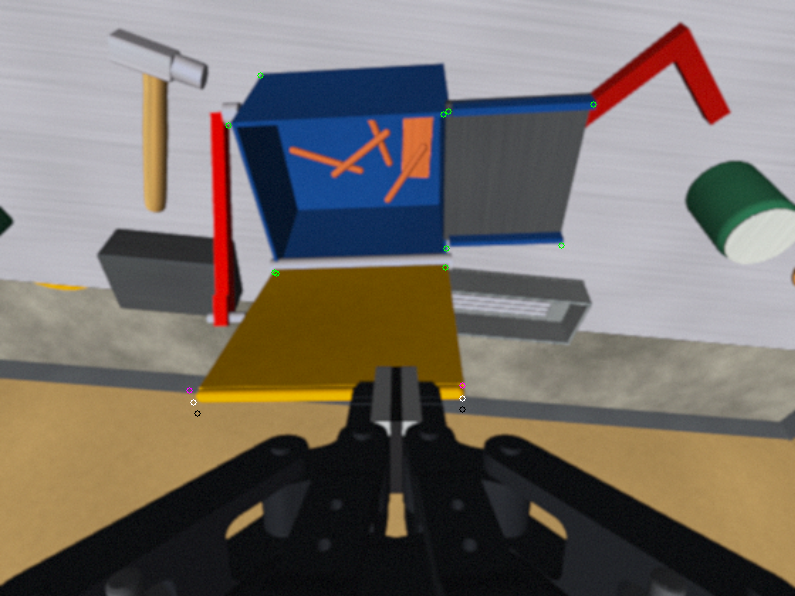

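The projected model matches the wrist view. The flap is at about 1.29 rad and the offcut lies in the bin at (417,147). Next I'll approach the flap's underside.

{"api": "move_arm", "payload": {"motion": [{"dp": [1, 0, 25], "twist": 0, "claw": 1}, {"dp": [2, 1, 65], "twist": 0, "claw": 1}, {"dp": [3, 2, 105], "twist": 0, "claw": 1}, {"dp": [4, 2, 140], "twist": 0, "claw": 1}, {"dp": [4, 2, 165], "twist": 0, "claw": 1}, {"dp": [4, 2, 175], "twist": 0, "claw": 1}, {"dp": [5, 12, 175], "twist": 0, "claw": 1}, {"dp": [5, 24, 175], "twist": 0, "claw": 1}, {"dp": [6, 36, 175], "twist": 0, "claw": 1}, {"dp": [6, 44, 175], "twist": 0, "claw": 1}, {"dp": [6, 44, 175], "twist": 0, "claw": 1}]}}

```text
clock: 13.7
ee_pos: [672.7, -19.6, 289.7]
eef_rot: [0.647, 0.723, 0.172, 0.171]
force: [0.9, 0.7, 1.0]
width: -0.1
```

```bash
python3 - <<'E'
from fit import *
rep()
np.set_printoptions(precision=1,suppress=True)
for th in (1.25,1.3,1.35,1.4,1.44,1.46): print(th,dpto(tcp_for(th)))
E
```

```text
t 13.7 p [672.7 -19.6 289.7] bin [ 23.8  54.8 289.7] yaw 1.675 toolz [ 0.47   0.027 -0.882] F [0.9 0.7 1. ] Fbin [1.  0.6 1. ] w -0.1 q [-0.059  0.159  1.851  0.09   0.647 -1.799]
1.25 [ 0.4  6.7 -0.9]
1.3 [ 0.9 15.7  1.1]
1.35 [ 1.5 24.5  3.6]
1.4 [ 2.  33.1  6.6]
1.44 [ 2.4 39.9  9.4]
1.46 [ 2.7 43.2 10.9]
```

{"api": "move_arm", "payload": {"motion": [{"dp": [0, 5, 0], "twist": 0, "claw": 1}, {"dp": [1, 10, 0], "twist": 0, "claw": 1}, {"dp": [1, 14, 1], "twist": 0, "claw": 1}, {"dp": [1, 17, 1], "twist": 0, "claw": 1}, {"dp": [1, 17, 1], "twist": 0, "claw": 1}]}}

```text
clock: 14.2
ee_pos: [686.8, -16.8, 295.9]
eef_rot: [0.647, 0.723, 0.171, 0.17]
force: [-7.6, -0.7, 3.8]
width: 0.2
```

```bash
python3 - <<'E'
from fit import *
rep()
np.set_printoptions(precision=1,suppress=True)
for th in (1.3,1.35,1.4,1.44,1.46): print(th,dpto(tcp_for(th)))
E
```

```text
t 14.2 p [686.8 -16.8 295.9] bin [ 38.2  55.2 295.9] yaw 1.675 toolz [ 0.467  0.027 -0.884] F [-7.6 -0.7  3.8] Fbin [-7.6  0.6  3.8] w 0.2 q [-0.052  0.176  1.813  0.082  0.669 -1.785]
1.3 [-0.2  0.1 -0.2]
1.35 [0.3 9.  2.3]
1.4 [ 0.8 17.6  5.2]
1.44 [ 1.3 24.4  8. ]
1.46 [ 1.5 27.7  9.5]
```

{"api": "move_arm", "payload": {"motion": [{"dp": [0, 4, 1], "twist": 0, "claw": 1}, {"dp": [0, 8, 2], "twist": 0, "claw": 1}, {"dp": [1, 12, 3], "twist": 0, "claw": 1}, {"dp": [1, 15, 4], "twist": 0, "claw": 1}, {"dp": [1, 18, 5], "twist": 0, "claw": 1}, {"dp": [1, 20, 6], "twist": 0, "claw": 1}]}}

```text
clock: 14.8
ee_pos: [706.0, -13.6, 299.2]
eef_rot: [0.648, 0.723, 0.17, 0.169]
force: [-7.9, 0.0, 3.8]
width: -0.0
```

```bash
python3 - <<'E'
from fit import *
rep()
np.set_printoptions(precision=1,suppress=True)
for th in (1.4,1.43,1.44,1.45,1.46,1.47): print(th,dpto(tcp_for(th)))
p=cam('wrist','wrist8.png')
print(th_scene())
E
```

```text
t 14.8 p [706.  -13.6 299.2] bin [ 57.6  55.2 299.2] yaw 1.675 toolz [ 0.464  0.027 -0.885] F [-7.9  0.   3.8] Fbin [-7.8  1.3  3.8] w -0.0 q [-0.044  0.205  1.769  0.075  0.688 -1.772]
1.4 [-0.2 -1.1 -0.9]
1.43 [0.1 4.  1.1]
1.44 [0.2 5.7 1.8]
1.45 [0.3 7.3 2.6]
1.46 [0.4 9.  3.3]
1.47 [ 0.5 10.6  4.1]
[(np.float64(1.454), np.float64(0.9), 0.89)]
```

View pics/wrist8.png

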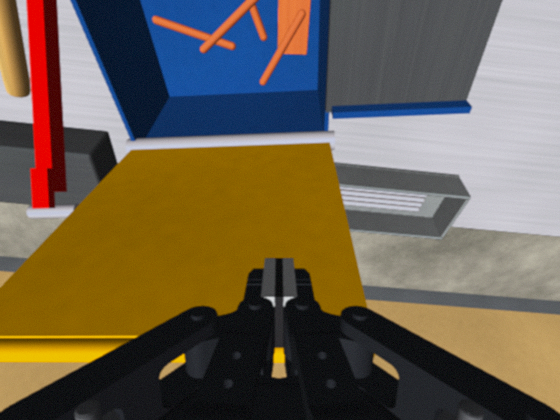

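{"api": "move_arm", "payload": {"motion": [{"dp": [0, 2, 1], "twist": 0, "claw": 1}, {"dp": [0, 4, 1], "twist": 0, "claw": 1}, {"dp": [0, 6, 2], "twist": 0, "claw": 1}, {"dp": [0, 6, 2], "twist": 0, "claw": 1}, {"dp": [0, 6, 2], "twist": 0, "claw": 1}]}}

```text
clock: 15.45
ee_pos: [710.9, -12.8, 299.2]
eef_rot: [0.648, 0.724, 0.169, 0.168]
force: [-7.3, 0.3, 1.4]
width: -0.2
```

```bash
python3 - <<'E'
from fit import *
rep()
np.set_printoptions(precision=1,suppress=True)
for th in (1.43,1.44,1.45,1.46,1.47): print(th,dpto(tcp_for(th)))
p=cam('wrist','wrist9.png')
E
```

```text
t 15.45 p [710.9 -12.8 299.2] bin [ 62.6  55.1 299.2] yaw 1.675 toolz [ 0.462  0.027 -0.887] F [-7.3  0.3  1.4] Fbin [-7.1  1.5  1.4] w -0.2 q [-0.043  0.214  1.756  0.073  0.694 -1.769]
1.43 [-0.2 -0.4 -1.3]
1.44 [-0.1  1.3 -0.6]
1.45 [-0.   3.   0.1]
1.46 [0.1 4.6 0.9]
1.47 [0.2 6.3 1.6]
```

View pics/wrist9.png

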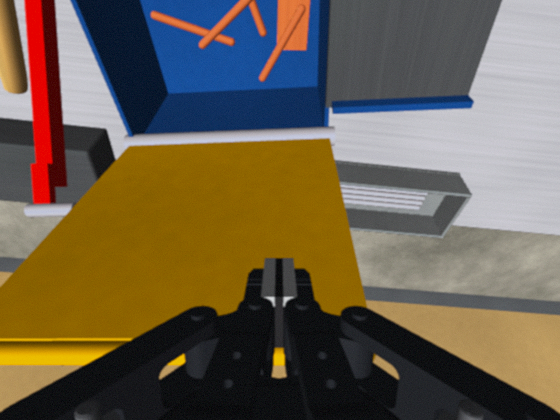

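{"api": "move_arm", "payload": {"motion": [{"dp": [0, 2, 0], "twist": 0, "claw": 1}, {"dp": [0, 3, 0], "twist": 0, "claw": 1}, {"dp": [0, 3, 0], "twist": 0, "claw": 1}, {"dp": [0, 3, 0], "twist": 0, "claw": 1}]}}

```text
clock: 15.9
ee_pos: [712.0, -12.6, 299.4]
eef_rot: [0.648, 0.724, 0.168, 0.166]
force: [-7.3, -0.6, 2.5]
width: 0.1
```

```bash
python3 - <<'E'
from fit import *
rep()
np.set_printoptions(precision=1,suppress=True)
for th in (1.44,1.45,1.46,1.47): print(th,dpto(tcp_for(th)))
p=cam('wrist','wrist10.png')
E
```

```text
t 15.9 p [712.  -12.6 299.4] bin [ 63.7  55.2 299.4] yaw 1.676 toolz [ 0.458  0.027 -0.889] F [-7.3 -0.6  2.5] Fbin [-7.3  0.6  2.5] w 0.1 q [-0.042  0.217  1.751  0.072  0.701 -1.767]
1.44 [-0.2  0.2 -1. ]
1.45 [-0.1  1.9 -0.3]
1.46 [-0.   3.6  0.5]
1.47 [0.1 5.2 1.2]
```

View pics/wrist10.png

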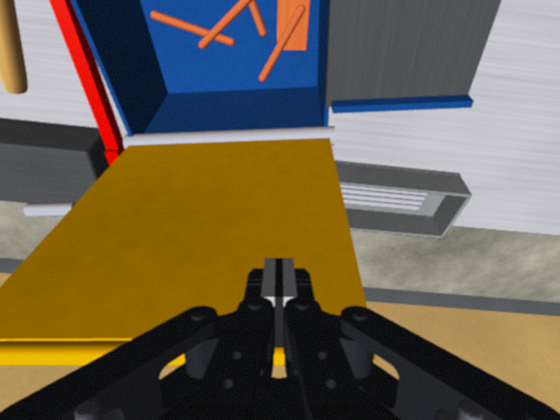

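The stay has dropped away from the pin: in the wrist view the bar has swung clear to (90,90). The force is only the spring's 7 N, so the flap isn't on its stop. Now I'll lower it slowly.

```bash
cat > plan.py <<'E'
from fit import *
import sys
def plan(a,b,n,f=25,y=None):
    np.set_printoptions(precision=1,suppress=True)
    p,Rm,B=axes_bin();yb=wb(p,s0)[0][1]
    for th in np.linspace(a,b,n): print(round(th,3),dpto(tcp_for(th,f=f,y=yb if y is None else y)))
if __name__=='__main__':
    rep();plan(*[float(v) for v in sys.argv[1:3]],int(sys.argv[3]),*( [float(sys.argv[4])] if len(sys.argv)>4 else []))
E
python3 plan.py 1.44 1.20 9
```

```text
t 15.95 p [711.9 -12.6 299.4] bin [ 63.7  55.2 299.4] yaw 1.676 toolz [ 0.458  0.027 -0.889] F [-6.9 -1.3  2.2] Fbin [-7.  -0.1  2.2] w 0.1 q [-0.042  0.217  1.751  0.072  0.701 -1.767]
1.44 [-0.   0.2 -1. ]
1.41 [-0.4 -4.8 -3. ]
1.38 [ -0.7 -10.   -4.9]
1.35 [ -1.  -15.2  -6.6]
1.32 [ -1.3 -20.5  -8.1]
1.29 [ -1.6 -25.9  -9.4]
1.26 [ -1.9 -31.3 -10.5]
1.23 [ -2.2 -36.7 -11.4]
1.2 [ -2.5 -42.2 -12.1]
```

{"api": "move_arm", "payload": {"motion": [{"dp": [0, 0, 0], "twist": 0, "claw": 1}, {"dp": [0, 0, 0], "twist": 0, "claw": 1}, {"dp": [0, -2, -1], "twist": 0, "claw": 1}, {"dp": [0, -5, -3], "twist": 0, "claw": 1}, {"dp": [-1, -8, -4], "twist": 0, "claw": 1}, {"dp": [-1, -11, -5], "twist": 0, "claw": 1}, {"dp": [-1, -14, -6], "twist": 0, "claw": 1}, {"dp": [-1, -17, -7], "twist": 0, "claw": 1}, {"dp": [-1, -20, -8], "twist": 0, "claw": 1}, {"dp": [-2, -23, -9], "twist": 0, "claw": 1}, {"dp": [-2, -26, -9], "twist": 0, "claw": 1}, {"dp": [-2, -28, -10], "twist": 0, "claw": 1}]}}

```text
clock: 17.15
ee_pos: [679.8, -17.8, 292.1]
eef_rot: [0.649, 0.725, 0.165, 0.163]
force: [-5.3, -2.1, -6.9]
width: -0.0
```

```bash
python3 plan.py 1.30 1.0 11; python3 -c "
from fit import *
cam('wrist','wrist11.png')"
```

```text
t 17.15 p [679.8 -17.8 292.1] bin [ 31.1  55.4 292.1] yaw 1.676 toolz [ 0.451  0.027 -0.892] F [-5.3 -2.1 -6.9] Fbin [-5.6 -1.2 -6.9] w -0.0 q [-0.054  0.175  1.817  0.082  0.685 -1.787]
1.3 [ 0.3  8.2 -0.8]
1.27 [ 0.   2.8 -1.9]
1.24 [-0.3 -2.7 -2.9]
1.21 [-0.5 -8.2 -3.6]
1.18 [ -0.8 -13.8  -4.2]
1.15 [ -1.1 -20.   -4.6]
1.12 [ -1.4 -26.3  -4.7]
1.09 [ -1.7 -32.6  -4.8]
1.06 [ -2.  -38.9  -4.6]
1.03 [ -2.2 -45.2  -4.2]
1.0 [ -2.5 -51.5  -3.6]
```

View pics/wrist11.png

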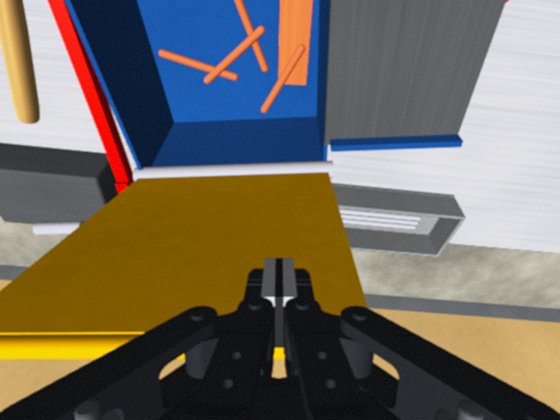

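{"api": "move_arm", "payload": {"motion": [{"dp": [0, -4, -1], "twist": 0, "claw": 1}, {"dp": [0, -8, -2], "twist": 0, "claw": 1}, {"dp": [0, -12, -3], "twist": 0, "claw": 1}, {"dp": [-1, -16, -4], "twist": 0, "claw": 1}, {"dp": [-1, -20, -4], "twist": 0, "claw": 1}, {"dp": [-1, -24, -5], "twist": 0, "claw": 1}, {"dp": [-1, -28, -5], "twist": 0, "claw": 1}, {"dp": [-2, -32, -5], "twist": 0, "claw": 1}, {"dp": [-2, -36, -5], "twist": 0, "claw": 1}, {"dp": [-2, -40, -5], "twist": 0, "claw": 1}, {"dp": [-2, -44, -4], "twist": 0, "claw": 1}, {"dp": [-2, -48, -4], "twist": 0, "claw": 1}]}}

```text
clock: 18.4
ee_pos: [635.4, -25.2, 274.4]
eef_rot: [0.649, 0.725, 0.165, 0.164]
force: [-3.9, -2.2, -6.2]
width: 0.1
```

```bash
python3 plan.py 1.08 .75 12; python3 -c "
from fit import *
cam('wrist','wrist12.png')"
```

```text
t 18.4 p [635.4 -25.2 274.4] bin [-13.9  55.5 274.4] yaw 1.676 toolz [ 0.451  0.027 -0.892] F [-3.9 -2.2 -6.2] Fbin [-4.2 -1.5 -6.2] w 0.1 q [-0.074  0.122  1.924  0.102  0.633 -1.824]
1.08 [ 0.6 13.4 -0.3]
1.05 [ 0.3  7.1 -0.1]
1.02 [0.1 0.8 0.4]
0.99 [-0.2 -5.4  1. ]
0.96 [ -0.4 -11.7   1.8]
0.93 [ -0.7 -17.9   2.8]
0.9 [ -0.9 -24.1   4. ]
0.87 [ -1.1 -30.2   5.3]
0.84 [ -1.3 -36.3   6.9]
0.81 [ -1.5 -42.4   8.6]
0.78 [ -1.6 -48.4  10.5]
0.75 [ -1.8 -54.3  12.6]
```

View pics/wrist12.png

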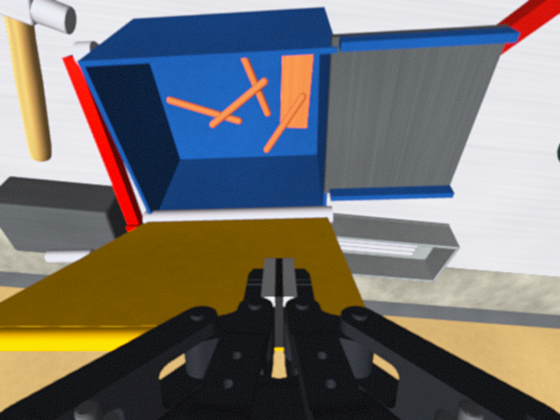

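{"api": "move_arm", "payload": {"motion": [{"dp": [0, -4, 1], "twist": 0, "claw": 1}, {"dp": [0, -8, 1], "twist": 0, "claw": 1}, {"dp": [0, -12, 2], "twist": 0, "claw": 1}, {"dp": [0, -16, 3], "twist": 0, "claw": 1}, {"dp": [-1, -20, 3], "twist": 0, "claw": 1}, {"dp": [-1, -24, 4], "twist": 0, "claw": 1}, {"dp": [-1, -28, 5], "twist": 0, "claw": 1}, {"dp": [-1, -32, 6], "twist": 0, "claw": 1}, {"dp": [-1, -36, 7], "twist": 0, "claw": 1}, {"dp": [-1, -40, 8], "twist": 0, "claw": 1}, {"dp": [-2, -44, 9], "twist": 0, "claw": 1}, {"dp": [-2, -48, 10], "twist": 0, "claw": 1}]}}

```text
clock: 19.65
ee_pos: [596.6, -32.0, 243.0]
eef_rot: [0.649, 0.725, 0.165, 0.163]
force: [-3.2, -1.5, -5.3]
width: -0.1
```

```bash
python3 plan.py .84 .48 13; python3 -c "
from fit import *
cam('wrist','wrist13.png')"
```

```text
t 19.65 p [596.6 -32.  243. ] bin [-53.2  55.2 243. ] yaw 1.676 toolz [ 0.451  0.027 -0.892] F [-3.2 -1.5 -5.3] Fbin [-3.4 -1.  -5.3] w -0.1 q [-0.096  0.097  2.03   0.133  0.555 -1.874]
0.84 [ 0.4 12.9 -3.4]
0.81 [ 0.2  6.8 -1.6]
0.78 [0.1 0.8 0.3]
0.75 [-0.1 -5.1  2.4]
0.72 [ -0.3 -11.    4.7]
0.69 [ -0.4 -16.8   7.1]
0.66 [ -0.5 -22.5   9.7]
0.63 [ -0.7 -28.2  12.5]
0.6 [ -0.8 -33.7  15.5]
0.57 [ -0.8 -39.2  18.6]
0.54 [ -0.9 -44.6  21.9]
0.51 [ -1.  -49.8  25.3]
0.48 [ -1.1 -55.   28.9]
```

View pics/wrist13.png

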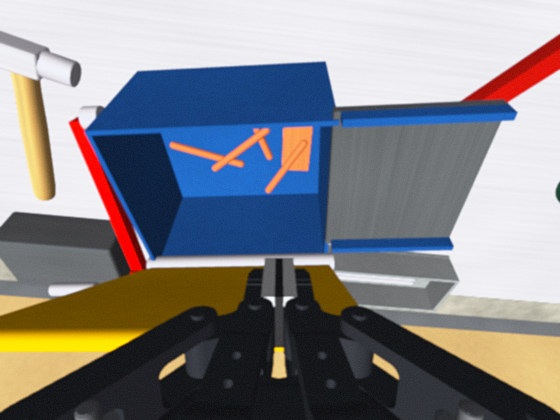

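{"api": "move_arm", "payload": {"motion": [{"dp": [0, -4, 1], "twist": 0, "claw": 1}, {"dp": [0, -8, 3], "twist": 0, "claw": 1}, {"dp": [0, -12, 5], "twist": 0, "claw": 1}, {"dp": [0, -16, 7], "twist": 0, "claw": 1}, {"dp": [0, -20, 9], "twist": 0, "claw": 1}, {"dp": [-1, -24, 11], "twist": 0, "claw": 1}, {"dp": [-1, -28, 13], "twist": 0, "claw": 1}, {"dp": [-1, -32, 15], "twist": 0, "claw": 1}, {"dp": [-1, -36, 17], "twist": 0, "claw": 1}, {"dp": [-1, -40, 19], "twist": 0, "claw": 1}, {"dp": [-1, -44, 21], "twist": 0, "claw": 1}, {"dp": [-1, -48, 24], "twist": 0, "claw": 1}]}}

```text
clock: 20.9
ee_pos: [564.0, -37.5, 199.2]
eef_rot: [0.649, 0.725, 0.164, 0.163]
force: [-6.2, -1.0, -4.0]
width: 0.0
```

```bash
python3 plan.py .6 .2 15; python3 -c "
from fit import *
cam('wrist','wrist14.png');cam('scene','scene14.png')
a=cv2.imread('pics/scene14.png')[60:280,150:350];cv2.imwrite('pics/scene14z.png',cv2.resize(a,None,fx=2.7,fy=2.7,interpolation=cv2.INTER_CUBIC))"
```

```text
t 20.9 p [564.  -37.5 199.2] bin [-86.3  55.2 199.2] yaw 1.676 toolz [ 0.45   0.027 -0.893] F [-6.2 -1.  -4. ] Fbin [-6.3  0.  -4. ] w 0.0 q [-0.117  0.11   2.133  0.184  0.444 -1.947]
0.6 [ 0.3 15.5 -8.8]
0.571 [ 0.2 10.3 -5.8]
0.543 [ 0.1  5.2 -2.7]
0.514 [0.  0.1 0.5]
0.486 [-0.  -4.8  4. ]
0.457 [-0.1 -9.6  7.5]
0.429 [ -0.1 -14.4  11.2]
0.4 [ -0.1 -19.   15. ]
0.371 [ -0.1 -23.5  19. ]
0.343 [ -0.1 -27.9  23.1]
0.314 [ -0.1 -32.2  27.3]
0.286 [ -0.1 -36.3  31.6]
0.257 [ -0.1 -40.4  36. ]
0.229 [ -0.  -44.3  40.6]
0.2 [  0.1 -48.1  45.2]
```

View pics/scene14z.png

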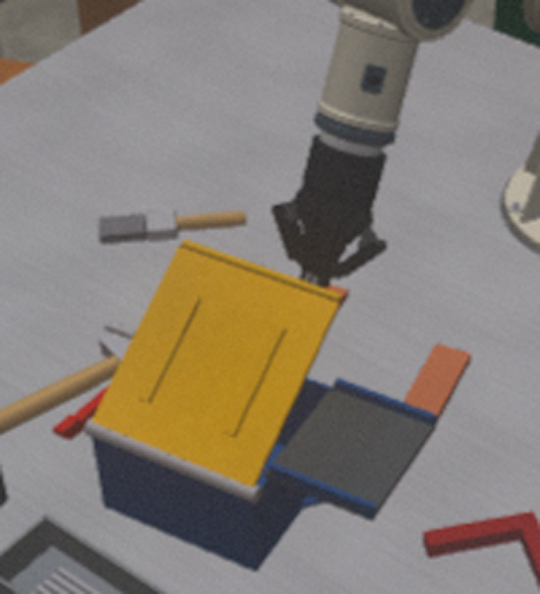

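View pics/wrist14.png

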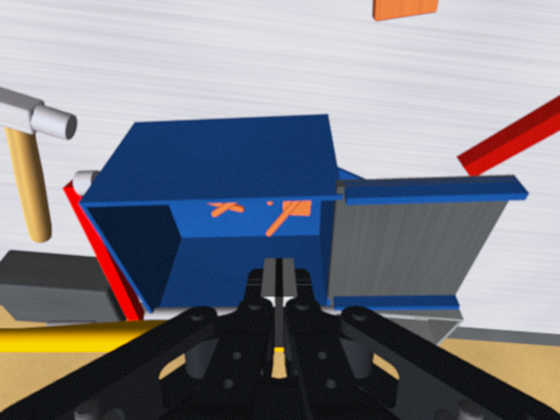

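{"api": "move_arm", "payload": {"motion": [{"dp": [0, -3, 2], "twist": 0, "claw": 1}, {"dp": [0, -6, 5], "twist": 0, "claw": 1}, {"dp": [0, -9, 7], "twist": 0, "claw": 1}, {"dp": [0, -12, 9], "twist": 0, "claw": 1}, {"dp": [0, -15, 12], "twist": 0, "claw": 1}, {"dp": [0, -18, 14], "twist": 0, "claw": 1}, {"dp": [0, -21, 17], "twist": 0, "claw": 1}, {"dp": [0, -24, 20], "twist": 0, "claw": 1}, {"dp": [0, -27, 22], "twist": 0, "claw": 1}, {"dp": [0, -30, 25], "twist": 0, "claw": 1}, {"dp": [0, -33, 28], "twist": 0, "claw": 1}, {"dp": [0, -36, 31], "twist": 0, "claw": 1}]}}

```text
clock: 22.2
ee_pos: [545.6, -40.5, 154.4]
eef_rot: [0.649, 0.725, 0.164, 0.163]
force: [-2.6, -1.1, -4.6]
width: 0.1
```

```bash
python3 plan.py .35 .0 15; python3 -c "
from fit import *
cam('wrist','wrist15.png');p=cam('scene','scene15.png');print(th_scene(p))
a=cv2.imread('pics/scene15.png')[60:280,150:350];cv2.imwrite('pics/scene15z.png',cv2.resize(a,None,fx=2.7,fy=2.7,interpolation=cv2.INTER_CUBIC))"
```

```text
t 22.2 p [545.6 -40.5 154.4] bin [-105.    55.3  154.4] yaw 1.676 toolz [ 0.449  0.026 -0.893] F [-2.6 -1.1 -4.6] Fbin [-2.7 -0.6 -4.6] w 0.1 q [-0.13   0.161  2.206  0.266  0.326 -2.044]
0.35 [-0.  10.  -9.6]
0.325 [-0.   6.2 -6. ]
0.3 [ 0.   2.5 -2.2]
0.275 [ 0.  -1.1  1.6]
0.25 [ 0.1 -4.6  5.5]
0.225 [ 0.1 -8.   9.5]
0.2 [  0.2 -11.2  13.6]
0.175 [  0.2 -14.4  17.8]
0.15 [  0.3 -17.5  22.1]
0.125 [  0.4 -20.5  26.4]
0.1 [  0.4 -23.4  30.8]
0.075 [  0.5 -26.1  35.2]
0.05 [  0.6 -28.8  39.8]
0.025 [  0.7 -31.3  44.4]
0.0 [  0.9 -33.7  49. ]
[(np.float64(0.26), np.float64(3.3), 0.89)]
```

View pics/scene15z.png

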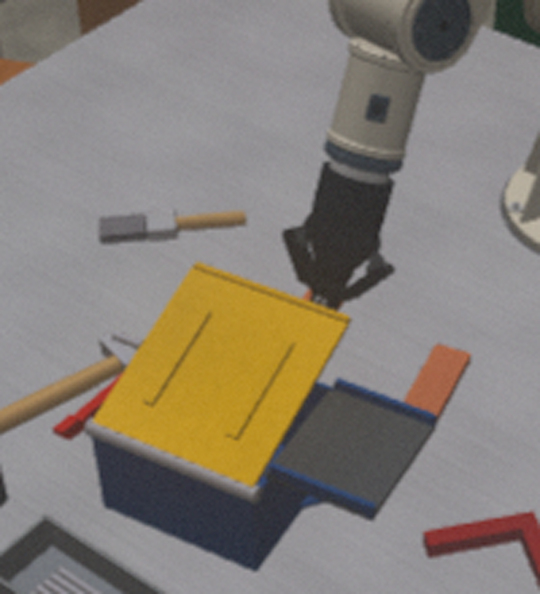

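{"api": "move_arm", "payload": {"motion": [{"dp": [0, -2, 2], "twist": 0, "claw": 1}, {"dp": [0, -4, 4], "twist": 0, "claw": 1}, {"dp": [0, -6, 7], "twist": 0, "claw": 1}, {"dp": [0, -8, 9], "twist": 0, "claw": 1}, {"dp": [0, -10, 12], "twist": 0, "claw": 1}, {"dp": [0, -12, 14], "twist": 0, "claw": 1}, {"dp": [0, -14, 17], "twist": 0, "claw": 1}, {"dp": [0, -15, 19], "twist": 0, "claw": 1}, {"dp": [0, -17, 21], "twist": 0, "claw": 1}, {"dp": [0, -18, 23], "twist": 0, "claw": 1}, {"dp": [0, -20, 25], "twist": 0, "claw": 1}, {"dp": [0, -21, 27], "twist": 0, "claw": 1}]}}

```text
clock: 23.55
ee_pos: [538.5, -41.8, 120.5]
eef_rot: [0.649, 0.725, 0.164, 0.162]
force: [-5.7, 0.6, -4.4]
width: -0.0
```

```bash
python3 plan.py .15 -.05 9; python3 -c "
from fit import *
p=cam('wrist','wrist16.png');p=cam('scene','scene16.png');print(th_scene(p))"
```

```text
t 23.55 p [538.5 -41.8 120.5] bin [-112.1   55.2  120.5] yaw 1.676 toolz [ 0.448  0.027 -0.894] F [-5.7  0.6 -4.4] Fbin [-5.5  1.5 -4.4] w -0.0 q [-0.136  0.22   2.244  0.38   0.237 -2.167]
0.15 [-0.1  4.1 -5.1]
0.125 [ 0.   1.1 -0.8]
0.1 [ 0.1 -1.8  3.6]
0.075 [ 0.2 -4.5  8.1]
0.05 [ 0.3 -7.2 12.6]
0.025 [ 0.4 -9.7 17.2]
-0.0 [  0.5 -12.1  21.9]
-0.025 [  0.6 -14.4  26.6]
-0.05 [  0.8 -16.6  31.4]
[(np.float64(0.128), np.float64(2.2), 0.8)]
```

View pics/wrist16.png

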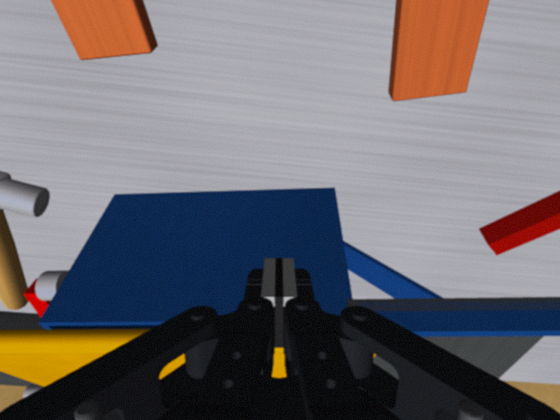

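{"api": "move_arm", "payload": {"motion": [{"dp": [0, -1, 1], "twist": 0, "claw": 1}, {"dp": [0, -2, 3], "twist": 0, "claw": 1}, {"dp": [0, -3, 5], "twist": 0, "claw": 1}, {"dp": [0, -4, 7], "twist": 0, "claw": 1}, {"dp": [0, -5, 8], "twist": 0, "claw": 1}, {"dp": [0, -6, 10], "twist": 0, "claw": 1}, {"dp": [0, -7, 11], "twist": 0, "claw": 1}, {"dp": [0, -7, 12], "twist": 0, "claw": 1}, {"dp": [0, -8, 13], "twist": 0, "claw": 1}, {"dp": [0, -8, 14], "twist": 0, "claw": 1}, {"dp": [0, -9, 15], "twist": 0, "claw": 1}, {"dp": [0, -9, 15], "twist": 0, "claw": 1}]}}

```text
clock: 24.9
ee_pos: [537.1, -42.3, 102.9]
eef_rot: [0.649, 0.725, 0.164, 0.162]
force: [-5.7, 1.3, -5.1]
width: 0.4
```

```bash
python3 plan.py .05 -.05 5; python3 -c "
from fit import *
p=cam('scene','scene17.png');print(th_scene(p))"
```

```text
t 24.9 p [537.1 -42.3 102.9] bin [-113.6   54.9  102.9] yaw 1.676 toolz [ 0.447  0.027 -0.894] F [-5.7  1.3 -5.1] Fbin [-5.4  2.2 -5.1] w 0.4 q [-0.137  0.256  2.257  0.476  0.193 -2.267]
0.05 [-0.   2.  -2.4]
0.025 [ 0.1 -0.5  2.2]
0.0 [ 0.2 -2.9  6.8]
-0.025 [ 0.3 -5.2 11.6]
-0.05 [ 0.4 -7.4 16.3]
[(np.float64(0.024), np.float64(1.3), 0.84)]
```

{"api": "move_arm", "payload": {"motion": [{"dp": [0, 0, 1], "twist": 0, "claw": 1}, {"dp": [0, -1, 2], "twist": 0, "claw": 1}, {"dp": [0, -1, 3], "twist": 0, "claw": 1}, {"dp": [0, -2, 4], "twist": 0, "claw": 1}, {"dp": [0, -2, 5], "twist": 0, "claw": 1}, {"dp": [0, -3, 6], "twist": 0, "claw": 1}, {"dp": [0, -3, 7], "twist": 0, "claw": 1}, {"dp": [0, -4, 8], "twist": 0, "claw": 1}, {"dp": [0, -4, 9], "twist": 0, "claw": 1}]}}

```text
clock: 25.9
ee_pos: [537.1, -42.3, 92.9]
eef_rot: [0.649, 0.725, 0.163, 0.162]
force: [-7.9, 1.2, -2.9]
width: 0.2
```

```bash
python3 plan.py 0 -.05 3; python3 -c "
from fit import *
p=cam('scene','scene18.png');print(th_scene(p))
cam('wrist','wrist18.png')
a=cv2.imread('pics/scene18.png')[60:280,150:350];cv2.imwrite('pics/scene18z.png',cv2.resize(a,None,fx=2.7,fy=2.7,interpolation=cv2.INTER_CUBIC))"
```

```text
t 25.9 p [537.1 -42.3  92.9] bin [-113.7   54.9   92.9] yaw 1.676 toolz [ 0.446  0.027 -0.894] F [-7.9  1.2 -2.9] Fbin [-7.6  2.5 -2.9] w 0.2 q [-0.138  0.279  2.262  0.549  0.17  -2.341]
0.0 [-0.   1.6 -2.1]
-0.025 [ 0.1 -0.7  2.6]
-0.05 [ 0.2 -2.9  7.4]
[(np.float64(-0.059), np.float64(0.9), 0.71)]
```

View pics/scene18z.png

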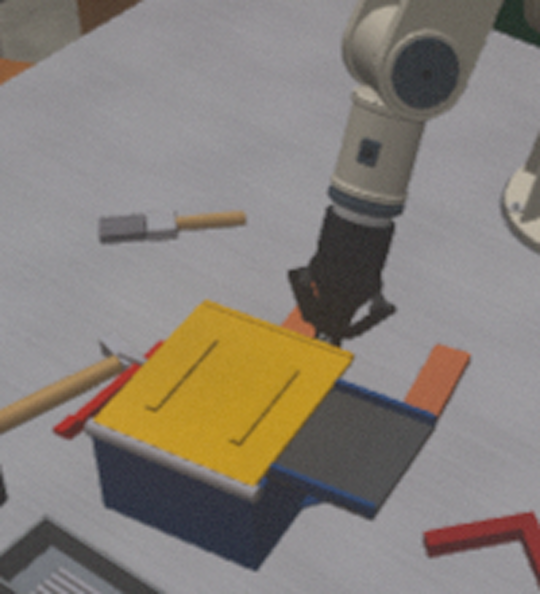

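{"api": "move_arm", "payload": {"motion": [{"dp": [0, -1, 1], "twist": 0, "claw": 1}, {"dp": [0, -2, 1], "twist": 0, "claw": 1}, {"dp": [0, -2, 1], "twist": 0, "claw": 1}]}}

```text
clock: 26.35
ee_pos: [537.2, -43.0, 92.1]
eef_rot: [0.649, 0.725, 0.164, 0.163]
force: [-0.7, 0.9, -0.6]
width: -0.1
```

```bash
python3 plan.py 0 -.05 3; python3 -c "
from fit import *
p=cam('scene','scene19.png');print(th_scene(p))
a=np.abs(cv2.imread('pics/scene19.png').astype(int)-cv2.imread('pics/scene18.png'));print(a[170:210,190:280].mean())
"
```

```text
t 26.35 p [537.2 -43.   92.1] bin [-113.6   54.2   92.1] yaw 1.675 toolz [ 0.449  0.026 -0.893] F [-0.7  0.9 -0.6] Fbin [-0.5  1.  -0.6] w -0.1 q [-0.139  0.281  2.264  0.57   0.164 -2.363]
0.0 [-0.   2.  -2.8]
-0.025 [ 0.1 -0.3  1.9]
-0.05 [ 0.2 -2.5  6.7]
[(np.float64(-0.031), np.float64(1.6), 0.94)]
2.2749074074074076
```

{"api": "move_arm", "payload": {"motion": [{"dp": [1, -6, -3], "twist": 0, "claw": 1}, {"dp": [2, -18, -9], "twist": 0, "claw": 1}, {"dp": [4, -36, -18], "twist": 0, "claw": 1}, {"dp": [6, -62, -32], "twist": 0, "claw": 1}, {"dp": [8, -80, -60], "twist": 0, "claw": 1}, {"dp": [8, -80, -100], "twist": 0, "claw": 1}, {"dp": [8, -70, -140], "twist": 0, "claw": 1}, {"dp": [8, -60, -180], "twist": 0, "claw": 1}, {"dp": [8, -50, -220], "twist": 0, "claw": 1}, {"dp": [8, -50, -220], "twist": 0, "claw": 1}]}}

```text
clock: 27.45
ee_pos: [395.5, -46.7, 272.4]
eef_rot: [0.648, 0.724, 0.167, 0.168]
force: [0.2, -0.2, 0.1]
width: 0.3
```

```bash
python3 - <<'E'
from fit import *
rep()
P=cam('scene','scene20.png');print(th_scene(P));T=cam('top','top20.png');cam('wrist','wrist20.png')
im=cv2.imread('pics/scene20.png')[130:280,150:350];im=cv2.resize(im,None,fx=3.8,fy=3.8,interpolation=cv2.INTER_CUBIC)
for th,c in((0,(255,255,255)),(.03,(0,0,0)),(-.03,(255,0,255))):
    for y in(-95,95):
        u=(proj(P,bw((100-215*np.cos(th),y,125+215*np.sin(th)+5),s0))[0]-[150,130])*3.8;cv2.circle(im,tuple(int(round(v)) for v in u),3,c,1)
cv2.imwrite('pics/scene20z.png',im)
E
```

```text
t 27.45 p [395.5 -46.7 272.4] bin [-254.    74.2  272.4] yaw 1.675 toolz [ 0.459  0.024 -0.888] F [ 0.2 -0.2  0.1] Fbin [ 0.2 -0.2  0.1] w 0.3 q [-0.233 -0.328  2.319  0.202  0.699 -2.039]
[(np.float64(0.029), np.float64(0.6), 0.72)]
```

View pics/scene20z.png

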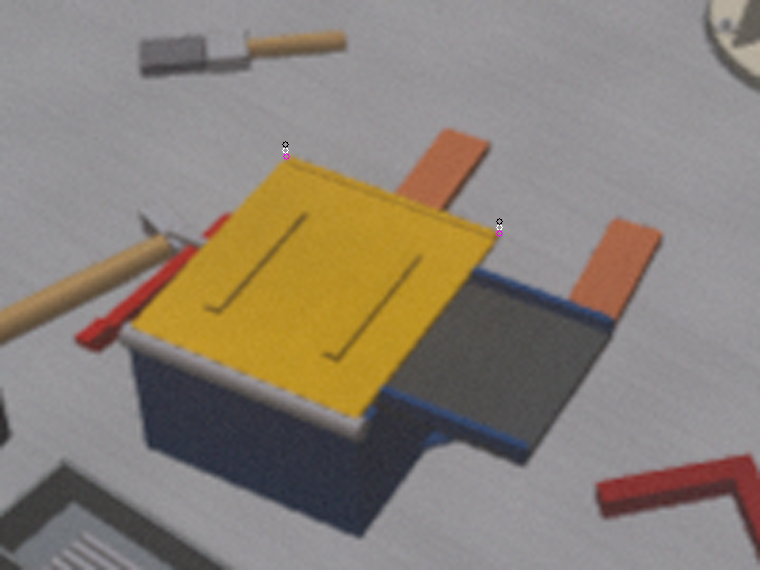

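View pics/top20.png

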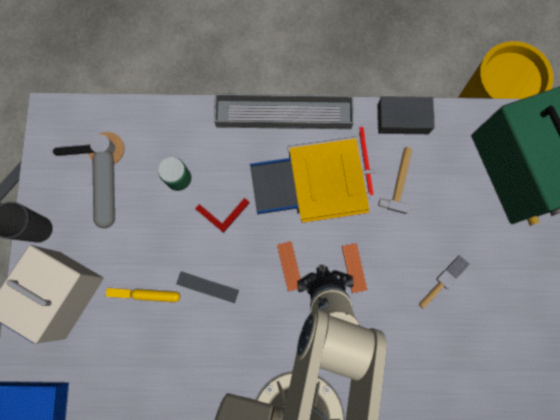

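View pics/scene20.png

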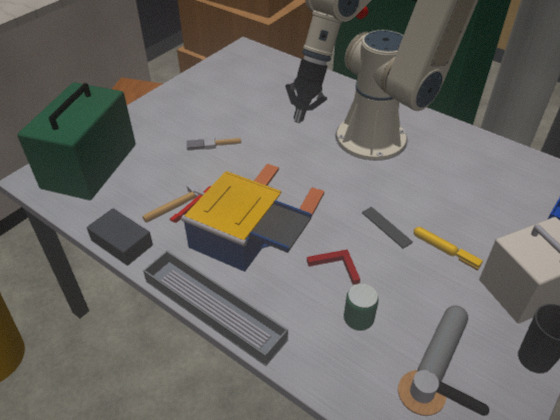

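The flap lies flat and shut, the stay is down, the other things haven't moved, and the arm is clear. I'm handing the job in.

```bash
python3 -c "
from fit import *
rep();print(robot.job_done())"
```

```text
t 27.65 p [392.6 -45.8 264.7] bin [-256.7   75.6  264.7] yaw 1.676 toolz [ 0.448  0.027 -0.894] F [-0.1 -0.3 -0.5] Fbin [-0.2 -0.3 -0.5] w -0.0 q [-0.232 -0.318  2.326  0.203  0.695 -2.04 ]
the job is handed in; nothing more can be done
None
```

The offcut is in the bin and the flap is fully shut. I handed the job in at 27.7 s, with the gripper well clear of everything.

**What I did**
- **Offcut:** I pushed the small bar off the tray with the shut fingers. Later wrist pictures showed it lying in the bin.
- **Tilting the tool:** A tool pointing straight down cannot bear on the flap's underside to the end. I tilted it about 27° by commanding poses just beyond the arm's reach, in free space.
- **Flap:** I pushed it open from about 1.29 to 1.44 rad with about 8 N, short of its stop, until the stay dropped. I then lowered it over about 10 s at roughly 0.2 rad/s or less, with the force at the ends of the moves at about 10 N or less.

**Last checks**
- The force on the fingers fell to zero before I withdrew them.
- In the scene picture, the flap's edge corners match the shut position to within about 0.03 rad. The network's angle readings near shut scattered between -0.06 and +0.03 rad, which is noise around zero.
- The stay is down, and in the pictures the other things and both look-alike bars are where they were.

**One doubt:** During the tilting, joint 3 sat against its lower limit of 0.06 rad and read as low as 0.058. That may count as passing its range. Nothing was reported at the time.

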